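# Take the punch block off its safety hook and stand it up

### The arm

A 6-joint arm with a two-finger parallel gripper is mounted at the origin on the work surface. World frame = base frame: x ahead of the robot, y to its left, z up, the work surface at z = 0. Lengths are in m, angles in rad, forces in N, time in s.
With the tool pointing down it reaches from about 0.35 to 1 m from the base axis. Payload 7.1 kg.
Tool frame: the origin (TCP) lies at the very end of the fingers, on their centre line; the grasp point (between the pads) lies 19 mm behind it; z points along the fingers, y is the direction in which the jaws open and shut (so a half turn about z gives the same grasp; the last joint's range is limited). The gripper opens to 85 mm and grips with 20 to 120 N. Pads are 22 mm wide; open, the fingers measure 114 mm over their backs; the gripper's body (76 mm by 85 mm) begins 54 mm behind the grasp point. The pads swing forward as they close: fully open they stand 13 mm farther back than shut.
Start: joints at [-0.019, 0.423, 1.63, -0, 1.089, -0.019], TCP at [0.625, 0, 0.231] pointing down, gripper open.
Joint ranges: [-3, 3], [-0.9, 2.11], [0.09, 2.58], [-1.31, 4.45], [0.11, 2.69], [-2.54, 2.54]. Speed limits (rad/s): [2.39, 2.39, 3.01, 3.14, 3.14, 3.14].

### API

Orientations are given as a rotation vector (axis times angle).
In Python, from station import observe, optics, job, finder gives the robot as it stands.
- The arm moves only by the tool step_arm, never from a script. Its arguments are lists of equal length, an entry for each row: "travel": the shift along the tool's x, y, z as a fraction of full scale, a list of three; "turn": the turn about the tool's z as a fraction of full scale; "fingers": the opening, from 0 (shut) to 1 (fully open). In form: {"travel": [[x, y, z], ...], "turn": [turn, ...], "fingers": [fingers, ...]}. A call has 1 to 8 rows; each row is the pose to reach, as a shift and turn from the pose commanded when the call began, along the tool's axes at that moment, turning the shorter way round; what a row does not reach only later rows make up. Full scale, the value 1, is 250 mm for a shift and 360 degrees for a turn. A row lasts 1/10 s, in which the tool goes at most 50 mm and 8.59 degrees, less where a joint would pass 70% of its speed; a pose out of reach is approached as far as the arm can. A call with a number of a shift or a turn outside -1 to 1 is refused whole. A call with a gripper value outside its range is refused whole. The fingers move at their own pace and stop on an object; "grip_force" is the grip in N (left out, the last holds). Time passes only in rows, so rows that repeat a pose let the fingers close. It gives the time, the measured TCP pose, the force and the opening at its end, in the units of the state.
- observe(): the state, without advancing time (a new reading comes with each control period).
- optics.camera(name): name is "scene" or "side" or "wrist"; returns (picture, depth): 400x640x3 uint8, red, green, blue; 400x640 float32, m along the optical axis (not along the pixel's ray), 0 where there is no reading.
- optics.get_calibration(name): a dict with "fx", "fy", "cx", "cy" (pixels), "extrinsics" (4x4, takes a point from camera to world coordinates); the wrist camera has in their place "T_tool_cam" (4x4, takes a point from camera to tool coordinates, whose origin is the TCP and whose axes are the flange's). Camera axes: x right, y up, looking along -z (the intrinsics and any distortion apply to the point x, -y, -z); pixel columns grow to the right and rows downward; lengths in m; the calibration is good to about 2 mm. A picture is of the moment at which its call begins: read the wrist's pose just before it. get_calibration takes no time and is no camera call.
- job.sign_off(): hands the job in, once; it reports no verdict.
Trained networks look in the newest picture that a camera, given by its name, has taken for a name from the list of things; names that differ only in an ending like _2 or _b are one class to them, and where a whole thing is asked for, a point or a joint stands for the part that bears it (a point fixed in the world has none). Each returns a list of dicts, best first, with "conf" (0 to 1); they miss things now and then, are a little off and sometimes report something else, mostly with a low value. They report only what shows in the picture. A call takes as long as a camera call. They do not tell look-alikes from the thing itself.
- finder.trace(query, camera): "region" (400x640 bool, what is visible of it) and "box" ([left, top, width, height] in pixels, round what is visible of it).
The state is a dict: "t": time; "joint_positions": joint angles; "joint_velocities": joint speeds; "effort": joint torques, N m; "eef_pos": TCP position; "ee_rot": TCP orientation; "force": force on the tool from outside, world axes, zero at the start; "wrist_torque": the same for the moment, N m; "gripper_width": opening from 0.0 (shut) to 1.0 (fully open).
Only numpy, scipy, OpenCV 4.12 (cv2) and the standard library are available. Lean on these libraries where they do the work, as an engineer would, in place of code of your own. Each camera call takes 0.05 s, during which the arm holds its last target.

### The job

The wooden punch block hangs on its side by its metal handle from the safety hook of the stand. Push the handle back against the hook's sprung keeper so that it opens, lift the block off the hook, lay it on its side on the bench or on the cork mat and let go. Then take it afresh and stand it upright, holes up, in the middle of the cork mat, and leave the other things on the bench where they are.

Things in the scene. Friction and masses are not known exactly. Their poses are not given: they have to be found in the camera images.
- block: Wooden punch block, 56 x 56 mm, 84 mm tall, about 0.25 kg, nine dark holes in its top end. Origin: centre of the underside; +z runs to the top end (upright = z up). A rigid metal handle stands out of its +x side face at mid height. At the start it hangs with +x (the handle) up and its top end (+z) pointing along the stand's -x, like the hook's tip.
- bail_bar (a point): Centre of the handle's cross bar, at x 98, y 0, z 42 mm of the block; axes as the block's. The bar is 8 mm thick in x, 12 mm wide in z, and at the start lies across the hook's arm.
- bail_leg (a point): Centre of the handle's leg on the block's +y side, at x 65, y 21, z 42 mm of the block; a like leg is at y -21. Legs run along x from the block's face (x 28) to x 102 mm, each 8 mm thick in y, 12 mm in z: 50 mm over their outsides, opening 34 mm wide and 66 mm long up to the cross bar.
- block_mid (a point): Centre of the wooden block (42 mm above the underside). Axes as the block's.
- stand: Fixed steel hook stand. Origin on the bench straight below the hook's seat, z up; the hook's arm points along its -x. Base plate 10 mm high, x -53 to 97, y -50 to 50 mm. Post 24 mm wide, x 70 to 88 mm, up to z 165 mm, nothing above it. Arm: flat bar 12 mm wide in y, 10 mm thick, top at z 165 mm, from the post to the hook's tip.
- hook_seat (a point): Seat of the hook: top of the arm, stand x 0, y 0, z 165 mm; axes as the stand's. The handle's cross bar rests here (x about -6 to 6 mm), caught under the tip's lip. To free it: push it along +x by 11 to 20 mm against the keeper, lift it by 20 to 35 mm (higher, the block meets the arm), then move along -x till the whole block is past the tip.
- hook_tip (a point): Top of the hook's upturned tip, stand x -13, y 0, z 183 mm; axes as the stand's. The tip is 8 mm thick (x -17 to -9), 12 mm wide. Its lip reaches back over the seat to x 4 mm, underside at z 177, top at z 183 mm. The tip passes through the handle's opening as the block comes off.
- keeper (a joint): Sprung keeper: light metal leaf 22 mm wide, upright behind the cross bar (front face at stand x 7.5 mm, top at z 203 mm), forked round the arm, hinged 24 mm below the arm's top. 0 = closed; grows to 0.9 rad as its top swings back to the stand's +x. The spring always shuts it: the bar needs about 2 N to start it, 4 N at 0.5 rad.
- mat: Cork mat, 120 x 120 mm, 4 mm thick, fixed to the bench. Origin: centre of its underside, on the bench (z = 0); its top is at z = 4 mm.
- jar: Bystander: small glass jar with metal lid, 48 mm across, 60 mm tall; origin at the centre of its underside.
- hammer: Bystander: hammer 200 mm long lying on the bench; origin under its middle, long axis x.
- graver: Bystander: graver with handle, 150 mm long, lying on the bench; origin under its middle, long axis x.
- steel_block: Bystander: flat steel block 70 x 70 x 22 mm; origin at the centre of its underside.
- spanner: Bystander: flat spanner 160 mm long lying on the bench; origin under its middle, long axis x.
- ring_stick: Bystander: upright tapered steel ring cone on a round foot 48 mm across, 100 mm tall; origin at the centre of its underside.
Mind the look-alikes: they are no part of the job. There is more than one size of the block; the job needs the middle-sized. What is shaped like the mat but turquoise is not meant.

How it is judged:
By the outcome, as a careful person would: the job done as asked, in the order asked, and still so for the second after the job is handed in, with the robot touching nothing.
It also fails if it takes over 64 s, if anything falls off the work surface, if the arm or the gripper's body presses on something with over 40 N, if the wrist force passes 120 N, or if a joint passes its speed limit or range.

## Working session

There is one attempt and no reset: what is moved stays moved. The work goes in short steps, Python scripts to look and compute and a tool call to move; the robot and the scene stay as the last step left them, time stands still between calls to the robot, and variables do not carry over. Pictures are saved under pics/ and viewed, and the job is handed in when it is done.

Besides the shell and the picture viewer there is one more tool, called after "Call:" as name(argument=value, ...), one argument or row to a line, values as JSON. step_arm: Moves the arm, as the interface text tells. Its arguments: {"type":"object","properties":{"travel":{"type":"array"},"turn":{"type":"array"},"fingers":{"type":"array"},"grip_force":{"type":"number"}},"required":["travel","turn","fingers"]}

```bash
ls; mkdir -p pics
python3 - <<'E'
from station import observe, optics, job, finder
import cv2,numpy as np
s=observe();print(s)
for n in ["scene","side"]:
    p,d=optics.camera(n);cv2.imwrite(f"pics/{n}0.png",p[:,:,::-1]);np.save(f"pics/{n}0.npy",d)
    c=optics.get_calibration(n);print(n,c)
print(optics.get_calibration("wrist"))
E
```

```text
pics
{'t': 0.0, 'joint_positions': array([-1.89998728e-02,  4.23849335e-01,  1.63068866e+00, -3.03016734e-05,
        1.08859739e+00, -1.90065081e-02]), 'joint_velocities': array([ 9.46480753e-04, -2.47733803e-06,  1.79083436e-04,  5.52198157e-04,
       -7.27869554e-05, -2.26509169e-04]), 'effort': array([ 6.87376578e-04, -5.57382560e+01, -2.81743366e+01,  7.52266601e-05,
        7.21184188e-03,  1.02962622e-05]), 'eef_pos': array([6.24454421e-01, 2.80835073e-05, 2.30540911e-01]), 'ee_rot': array([-2.22064542e+00, -2.22069141e+00,  1.71045164e-03]), 'force': array([-0.27682272, -0.00279029, -0.19095084]), 'wrist_torque': array([-0.04541238, -0.01114657,  0.01505194]), 'gripper_width': 0.996663776548676}
scene {'fx': 460.15679088965726, 'fy': 460.15679088965726, 'cx': 323.6716453829, 'cy': 196.08006940393742, 'extrinsics': array([[-0.85729936, -0.30319425,  0.41606616,  1.07582347],
       [ 0.51456296, -0.47919577,  0.711053  ,  0.83570439],
       [-0.01621004,  0.82367752,  0.56682676,  0.82545797],
       [ 0.        ,  0.        ,  0.        ,  1.        ]])}
side {'fx': 466.3792271995384, 'fy': 466.3792271995384, 'cx': 320.78002176771906, 'cy': 196.17341309364755, 'extrinsics': array([[ 0.89643193,  0.34090712, -0.28318214,  0.12692689],
       [-0.44315325,  0.69672225, -0.56408625, -0.87453293],
       [ 0.00499827,  0.63115801,  0.77563817,  1.31752449],
       [ 0.        ,  0.        ,  0.        ,  1.        ]])}
{'fx': 341.7961764067545, 'fy': 341.7961764067545, 'cx': 321.1187070558074, 'cy': 198.98347634640498, 'T_tool_cam': array([[ 6.05588673e-04,  9.63224829e-01,  2.68696042e-01,
         6.90004757e-02],
       [ 9.99999745e-01, -6.85121284e-04,  2.02225952e-04,
         2.62582924e-04],
       [ 3.78878435e-04,  2.68695851e-01, -9.63224998e-01,
        -1.41388351e-01],
       [ 0.00000000e+00,  0.00000000e+00,  0.00000000e+00,
         1.00000000e+00]])}
```

View pics/scene0.png

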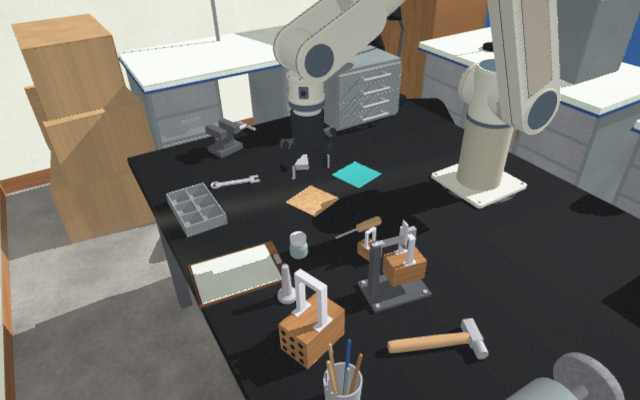

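View pics/side0.png

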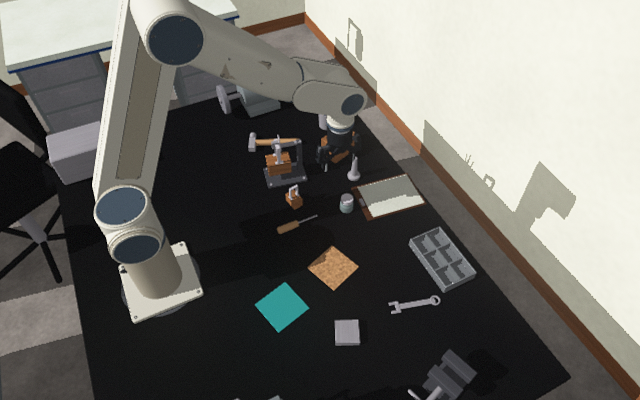

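Scene view: three blocks show. The large one is on the bench at (312,325), a small one is at (368,248), and the middle one hangs on the stand at (405,265). The hanging one fits the description. The cork mat is at (313,201); the turquoise one at (357,174) is the decoy. Next I measure.

```bash
cat > h.py <<'E'
from station import observe, optics, job, finder
import cv2,numpy as np
from scipy.spatial.transform import Rotation as R
def cloud(d,c,T):
    v,u=np.mgrid[0:400,0:640]
    P=np.stack([(u-c["cx"])/c["fx"]*d,-(v-c["cy"])/c["fy"]*d,-d],-1)
    W=P@T[:3,:3].T+T[:3,3]; W[d<=0]=np.nan
    return W
def shot(n,save=None):
    c=optics.get_calibration(n)
    s=observe()
    p,d=optics.camera(n)
    if n=="wrist":
        T=np.eye(4);T[:3,:3]=R.from_rotvec(s["ee_rot"]).as_matrix();T[:3,3]=s["eef_pos"];T=T@c["T_tool_cam"]
    else: T=c["extrinsics"]
    if save: cv2.imwrite(f"pics/{save}.png",p[:,:,::-1])
    return p,cloud(d,c,T),c,T
def proj(w,c,T):
    w=np.asarray(w,float); q=(w-T[:3,3])@T[:3,:3]
    return np.stack([c["cx"]-c["fx"]*q[...,0]/q[...,2],c["cy"]+c["fy"]*q[...,1]/q[...,2]],-1)
E
python3 - <<'E'
from h import *
for n in ["scene","side"]:
    p,W,c,T=shot(n); np.savez(f"pics/{n}W.npz",p=p,W=W)
    for q in ["block","stand","mat"]:
        for r in finder.trace(q,n):
            m=r["region"];X=W[m];X=X[~np.isnan(X[:,0])]
            if len(X)==0: continue
            print(n,q,round(r["conf"],2),r["box"],np.nanmedian(X,0).round(3),np.percentile(X,2,axis=0).round(3),np.percentile(X,98,axis=0).round(3))
    if n=="scene": b=cv2.resize(p[200:320,330:460],None,fx=6,fy=5)
    else: b=cv2.resize(p[120:220,240:370],None,fx=6,fy=6)
    cv2.imwrite(f"pics/crop_{n}.png",b[:,:,::-1])
E
```

```text
scene block 0.85 [357.9, 227.4, 19.9, 33.6] [0.527 0.102 0.037] [0.496 0.078 0.004] [0.535 0.119 0.087]
scene block 0.65 [278.5, 269.1, 64.9, 101.5] [0.785 0.286 0.079] [0.711 0.186 0.   ] [0.842 0.318 0.187]
scene block 0.61 [380.5, 233.4, 43.7, 55.1] [0.523 0.26  0.096] [0.471 0.21  0.009] [0.559 0.275 0.171]
scene stand 0.85 [355.8, 224.2, 74.9, 90.1] [0.561 0.241 0.011] [0.471 0.182 0.   ] [0.61  0.294 0.184]
scene stand 0.51 [386.0, 318.3, 102.1, 44.7] [0.537 0.42  0.023] [0.469 0.371 0.005] [0.653 0.488 0.028]
scene mat 0.57 [334.7, 164.5, 43.6, 24.6] [ 0.317 -0.247  0.003] [ 0.255 -0.315 -0.001] [ 0.377 -0.187  0.007]
scene mat 0.56 [288.5, 185.0, 50.3, 31.8] [ 0.517 -0.193  0.003] [ 0.453 -0.257 -0.   ] [ 0.578 -0.132  0.007]
side block 0.62 [285.5, 183.8, 15.8, 24.6] [0.506 0.094 0.034] [0.485 0.07  0.001] [0.529 0.128 0.087]
side block 0.61 [264.4, 144.3, 25.4, 30.7] [0.503 0.218 0.096] [0.466 0.203 0.048] [0.545 0.264 0.171]
side block 0.51 [321.0, 133.1, 32.7, 32.2] [0.738 0.22  0.03 ] [ 0.68   0.007 -0.001] [0.825 0.279 0.306]
side stand 0.65 [263.8, 139.2, 45.2, 46.6] [0.547 0.217 0.012] [0.459 0.179 0.002] [0.594 0.278 0.181]
side mat 0.82 [306.3, 249.4, 51.4, 42.9] [ 0.508 -0.201  0.003] [ 0.444 -0.262 -0.004] [ 0.574 -0.137  0.008]
side mat 0.71 [255.9, 283.1, 52.9, 49.4] [ 0.305 -0.254  0.003] [ 0.247 -0.313 -0.003] [ 0.367 -0.195  0.009]
side mat 0.64 [339.2, 194.5, 16.3, 17.6] [ 0.656 -0.016  0.047] [ 0.64  -0.029  0.002] [0.68  0.014 0.064]
side mat 0.15 [250.0, 129.0, 42.5, 23.3] [0.494 0.42  0.022] [0.459 0.38  0.004] [0.607 0.476 0.029]
```

View pics/crop_scene.png

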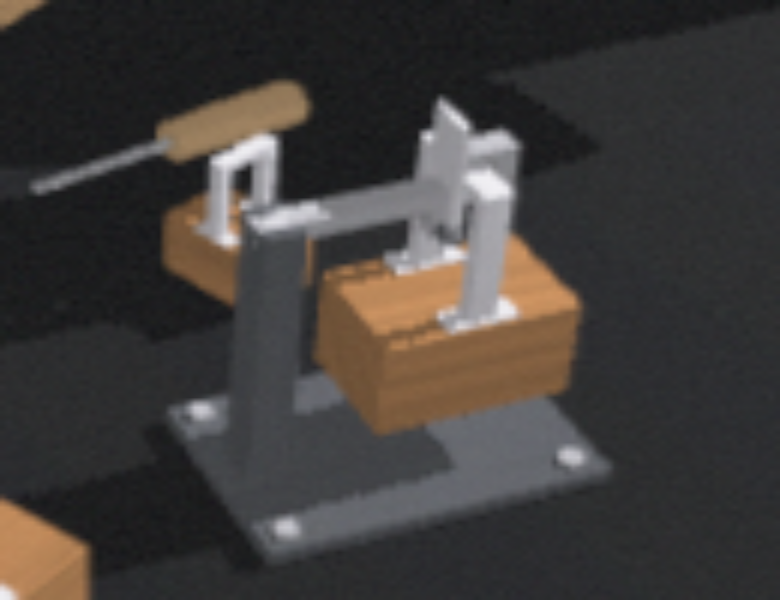

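View pics/crop_side.png

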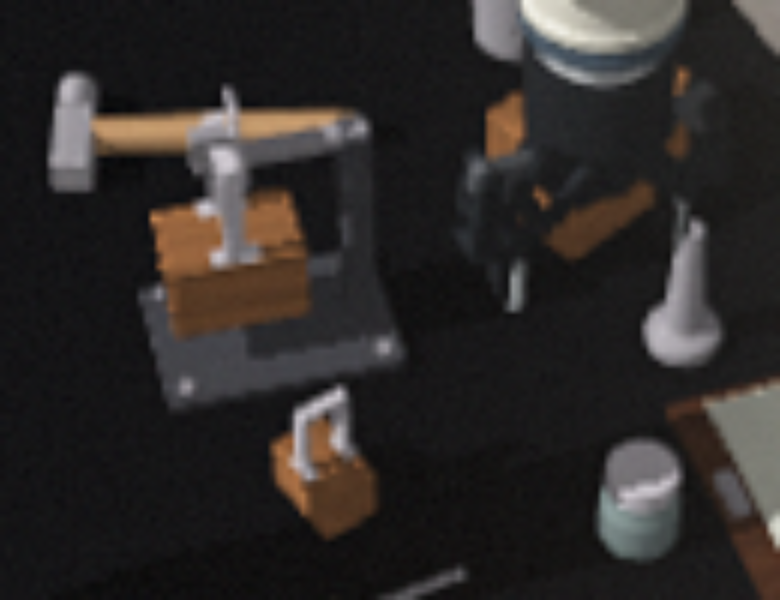

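Run:
```python
from h import *
for n in ["scene","side"]:
    f=np.load(f"pics/{n}W.npz");W=f["W"].reshape(-1,3)
    def box(l,h): return W[np.all((W>l)&(W<h),axis=1)]
    B=box([.4,.14,.0065],[.66,.33,.0145])
    r=cv2.minAreaRect((B[:,:2]*1000).astype(np.float32));print(n,"plate",len(B),r)
    A=box([.45,.15,.158],[.66,.33,.172]);r=cv2.minAreaRect((A[:,:2]*1000).astype(np.float32));print("arm/bar",len(A),r)
    K=box([.45,.15,.175],[.66,.33,.23]);print("tip/keeper",len(K),K.mean(0).round(3),K.min(0).round(3),K.max(0).round(3))
    M=box([.40,-.3,.002],[.62,-.08,.012]);p=f["p"].reshape(-1,3)[np.all((W>[.40,-.3,-.003])&(W<[.62,-.08,.012]),axis=1)].astype(int)
    Q=box([.40,-.3,-.003],[.62,-.08,.012]);Q=Q[(p[:,0]-p[:,2]>50)]
    print("mat",len(Q),cv2.minAreaRect((Q[:,:2]*1000).astype(np.float32)),Q.mean(0).round(4))
    T=box([.46,.18,.09],[.57,.31,.105]);print("blocktop",len(T),cv2.minAreaRect((T[:,:2]*1000).astype(np.float32)),np.median(T[:,2]))
```

```text
scene plate 1292 ((535.2813720703125, 238.19793701171875), (103.08485412597656, 150.8125762939453), 78.50444793701172)
arm/bar 323 ((546.9476928710938, 229.73471069335938), (50.76601791381836, 105.18690490722656), 70.5206527709961)
tip/keeper 120 [0.516 0.243 0.187] [0.497 0.228 0.175] [0.526 0.252 0.204]
mat 869 ((512.704345703125, -201.21173095703125), (129.3544158935547, 128.41348266601562), 19.121074676513672) [ 0.5146 -0.1962  0.0034]
blocktop 591 ((514.547607421875, 241.5108642578125), (59.834228515625, 85.6898193359375), 77.98204803466797) 0.09868810162370012
side plate 405 ((547.70068359375, 235.12376403808594), (209.44435119628906, 151.12522888183594), 11.570499420166016)
arm/bar 121 ((543.8502197265625, 235.78701782226562), (101.6644515991211, 51.84759521484375), 0.1459788680076599)
tip/keeper 41 [0.508 0.235 0.185] [0.492 0.211 0.175] [0.52  0.252 0.205]
mat 1108 ((511.059326171875, -199.54302978515625), (124.13600158691406, 120.51348876953125), 20.333147048950195) [ 0.5102 -0.2031  0.0031]
blocktop 258 ((508.5719909667969, 234.49789428710938), (63.72985076904297, 84.9908447265625), 77.6888656616211) 0.09791349133890093
```

Call:
step_arm(
  travel=[
    [0,0,-0.2],
    [0.2,-0.1,-0.28],
    [0.4,-0.2,-0.28],
    [0.6,-0.3,-0.28],
    [0.8,-0.4,-0.28],
    [0.96,-0.48,-0.28],
    [0.96,-0.48,-0.28],
    [0.96,-0.48,-0.28],
  ],
  turn=[-0.02,-0.04,-0.06,-0.08,-0.1,-0.12,-0.14,-0.16],
  fingers=[1,1,1,1,1,1,1,1],
)

```text
t: 1.3
eef_pos: [0.5034, 0.2428, 0.3015]
ee_rot: [-0.863, -3.021, -0.001]
force: [0.5, -0.1, -1.2]
gripper_width: 1.002
```

```bash
cat >> h.py <<'E'
def st():
    s=observe();M=R.from_rotvec(s["ee_rot"]).as_matrix()
    print("t",round(s["t"],2),"tcp",s["eef_pos"].round(4),"ytool_yaw",np.degrees(np.arctan2(M[1,1],M[0,1])).round(2),"zt",M[:,2].round(3),"F",s["force"].round(1),"w",round(s["gripper_width"],3),"j",s["joint_positions"].round(2))
    return s
def go(target,yaw=None):
    "print tool-frame fractions to reach world target TCP and ytool yaw(deg)"
    s=st();M=R.from_rotvec(s["ee_rot"]).as_matrix()
    d=M.T@(np.asarray(target)-s["eef_pos"]);print("travel",(d/.25).round(4),"dist",np.linalg.norm(d).round(4))
    if yaw is not None:
        a=np.degrees(np.arctan2(M[1,1],M[0,1]));e=(yaw-a+180)%360-180;print("turn",round(-e/360,4))
E
python3 -c "
from h import *
go([.5,.24,.30],78.2)"
```

```text
t 1.3 tcp [0.5034 0.2428 0.3015] ytool_yaw 58.12 zt [-0.     0.001 -1.   ] F [ 0.5 -0.1 -1.2] w 1.002 j [ 0.43  0.25  1.71  0.    1.18 -0.59]
travel [ 0.0057 -0.0165  0.006 ] dist 0.0046
turn -0.0558
```

Call:
step_arm(
  travel=[
    [0,0,0],
    [0,0,0],
    [0,0,0],
    [0,0,0],
  ],
  turn=[-0.02,-0.04,-0.056,-0.056],
  fingers=[1,1,1,1],
)

```text
t: 1.7
eef_pos: [0.5049, 0.2401, 0.3014]
ee_rot: [0.333, 3.124, 0.0]
force: [0.3, -0.5, -0.5]
gripper_width: 0.999
```

Run:
```python
from h import *
st()
p,W,c,T=shot("wrist","wrist1");np.savez("pics/wrist1.npz",p=p,W=W)
st()
V=W.reshape(-1,3)
def box(l,h): return V[np.all((V>l)&(V<h),axis=1)]
for nm,l,h in [("plate",[.4,.14,.0065],[.66,.33,.0145]),("top",[.45,.17,.093],[.58,.31,.105]),("armbar",[.45,.15,.16],[.66,.33,.178]),("tip",[.45,.15,.178],[.66,.33,.188]),("keep",[.45,.15,.19],[.66,.33,.21])]:
    B=box(l,h)
    if len(B)>5: print(nm,len(B),cv2.minAreaRect((B[:,:2]*1000).astype(np.float32)),B.mean(0).round(4),np.median(B[:,2]))
```

```text
t 1.7 tcp [0.5049 0.2401 0.3014] ytool_yaw 77.81 zt [ 0.  0. -1.] F [ 0.3 -0.5 -0.5] w 0.999 j [ 0.42  0.25  1.71 -0.    1.18 -0.94]
t 1.75 tcp [0.5049 0.24   0.3014] ytool_yaw 77.64 zt [ 0.  0. -1.] F [-0.   0.7 -0.4] w 1.0 j [ 0.42  0.25  1.71  0.    1.18 -0.93]
plate 3586 ((532.6493530273438, 239.02169799804688), (99.93318939208984, 149.81802368164062), 79.01010131835938) [0.526  0.241  0.0087] 0.00858227834349265
top 2602 ((525.5076904296875, 239.23475646972656), (55.2838134765625, 113.00896453857422), 79.07559967041016) [0.4978 0.2445 0.0978] 0.09770204578219727
armbar 2051 ((545.5126342773438, 234.50350952148438), (49.68760299682617, 105.30215454101562), 77.19737243652344) [0.5431 0.2365 0.1669] 0.16443627991211712
tip 500 ((506.8774719238281, 244.07994079589844), (21.818172454833984, 25.268400192260742), 78.8814468383789) [0.5075 0.2438 0.1819] 0.18170970866043581
keep 246 ((519.9849243164062, 241.7081298828125), (21.603391647338867, 3.7759294509887695), 78.09131622314453) [0.5193 0.2416 0.1984] 0.20020099906056732
```

View pics/wrist1.png

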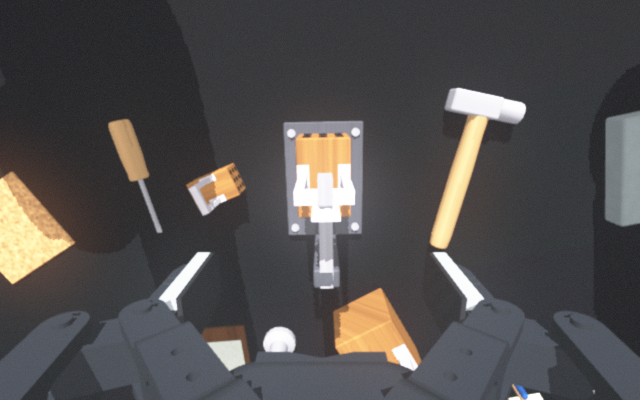

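The wrist view shows the stand at (325,200) with plate 100 x 150 mm. The block hangs under the hook with its handle at (325,190). Seat ≈ (0.511, 0.243), stand yaw ≈ -11.2°. The hanging block's length of about 85 mm makes it the middle size.

```bash
python3 -c "
from h import *
go([.511,.2434,.139],78.8)"
```

```text
t 1.75 tcp [0.5049 0.24   0.3014] ytool_yaw 77.64 zt [ 0.  0. -1.] F [-0.   0.7 -0.4] w 1.0 j [ 0.42  0.25  1.71  0.    1.18 -0.93]
travel [-0.0207  0.0183  0.6495] dist 0.1625
turn -0.0032
```

Call:
step_arm(
  travel=[
    [-0.021,0.018,0.1],
    [-0.021,0.018,0.2],
    [-0.021,0.018,0.3],
    [-0.021,0.018,0.4],
    [-0.021,0.018,0.4],
  ],
  turn=[-0.003,-0.003,-0.003,-0.003,-0.003],
  fingers=[1,1,1,1,1],
)

```text
t: 2.25
eef_pos: [0.509, 0.2423, 0.1982]
ee_rot: [-0.309, -3.121, 0.005]
force: [-0.7, -0.6, 0.8]
gripper_width: 0.999
```

Run:
```python
from h import *
go([.511,.2434,.139],78.8)
p,W,c,T=shot("wrist","wrist2")
V=W.reshape(-1,3)
def box(l,h): return V[np.all((V>l)&(V<h),axis=1)]
for nm,l,h in [("plate",[.4,.14,.0065],[.66,.33,.0145]),("armbar",[.45,.15,.16],[.66,.33,.178]),("tip",[.45,.15,.178],[.66,.33,.188]),("keep",[.45,.15,.19],[.66,.33,.21])]:
    B=box(l,h)
    if len(B)>5: print(nm,len(B),cv2.minAreaRect((B[:,:2]*1000).astype(np.float32)),B.mean(0).round(4),np.median(B[:,2]))
```

```text
t 2.25 tcp [0.509  0.2423 0.1982] ytool_yaw 78.7 zt [-0.006 -0.003 -1.   ] F [-0.7 -0.6  0.8] w 0.999 j [ 0.42  0.38  1.79  0.    0.98 -0.95]
travel [-0.0082  0.0067  0.2368] dist 0.0593
turn -0.0003
plate 4311 ((532.99462890625, 238.96722412109375), (99.89388275146484, 149.71014404296875), 78.9258804321289) [0.509  0.2472 0.0088] 0.008654107615872209
armbar 3977 ((541.468017578125, 236.21316528320312), (50.2227897644043, 96.55296325683594), 78.59105682373047) [0.5332 0.2383 0.1679] 0.1684226621206221
tip 1399 ((507.0212707519531, 243.83970642089844), (21.931093215942383, 25.752090454101562), 79.87714385986328) [0.5085 0.2437 0.1821] 0.1818093414311084
keep 894 ((512.877685546875, 243.16497802734375), (86.26986694335938, 19.397476196289062), 79.72438049316406) [0.5193 0.2417 0.1981] 0.19940487217884523
```

View pics/wrist2.png

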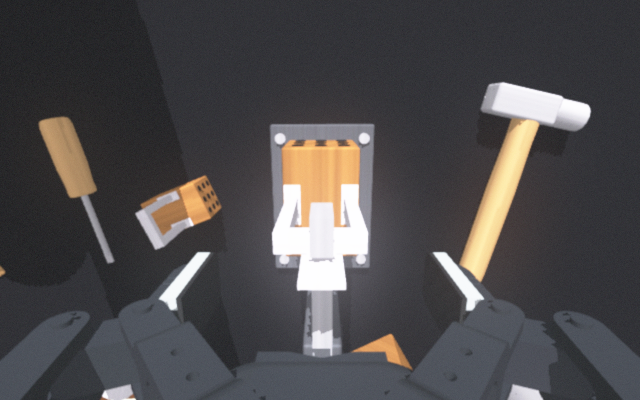

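Call:
step_arm(
  travel=[
    [0,0,0.06],
    [0,0,0.12],
    [0,0,0.18],
    [0,0,0.24],
    [0,0,0.24],
  ],
  turn=[0,0,0,0,0],
  fingers=[1,1,1,1,1],
)

```text
t: 2.8
eef_pos: [0.5106, 0.2431, 0.1405]
ee_rot: [-0.307, -3.125, 0.001]
force: [0.3, -0.5, 0.4]
gripper_width: 1.003
```

Run:
```python
from h import *
go([.511,.2434,.139],78.8)
p,W,c,T=shot("wrist","wrist3")
```

```text
t 2.8 tcp [0.5106 0.2431 0.1405] ytool_yaw 78.79 zt [-0.002 -0.001 -1.   ] F [ 0.3 -0.5  0.4] w 1.003 j [ 0.42  0.46  1.82  0.    0.86 -0.95]
travel [-0.0014  0.0016  0.0062] dist 0.0016
turn -0.0
```

View pics/wrist3.png

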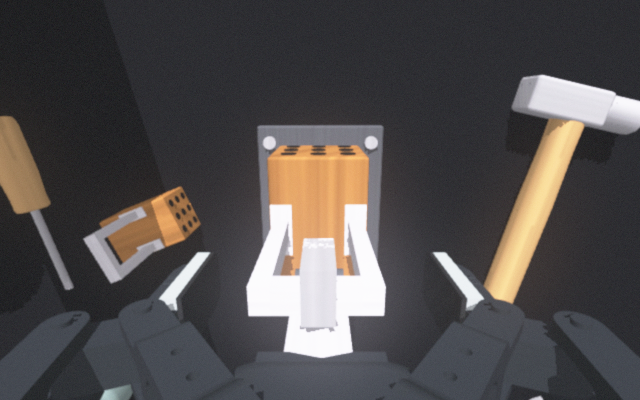

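The open fingers straddle the handle, with legs at about (270,250) and (365,250). I'm closing on it.

Call:
step_arm(
  travel=[
    [0,0,0],
    [0,0,0],
    [0,0,0],
    [0,0,0],
    [0,0,0],
    [0,0,0],
    [0,0,0],
    [0,0,0],
  ],
  turn=[0,0,0,0,0,0,0,0],
  fingers=[0.6,0.5,0.4,0.4,0.4,0.4,0.4,0.4],
  grip_force=60,
)

```text
t: 3.65
eef_pos: [0.5117, 0.2435, 0.1425]
ee_rot: [0.305, 3.125, 0.001]
force: [-1.5, -0.8, 5.5]
gripper_width: 0.571
```

Run:
```python
from h import *
st()
p,W,c,T=shot("wrist","wrist4")
```

```text
t 3.65 tcp [0.5117 0.2435 0.1425] ytool_yaw 78.84 zt [ 0.002  0.001 -1.   ] F [-1.5 -0.8  5.5] w 0.571 j [ 0.42  0.46  1.82 -0.    0.86 -0.95]
```

View pics/wrist4.png

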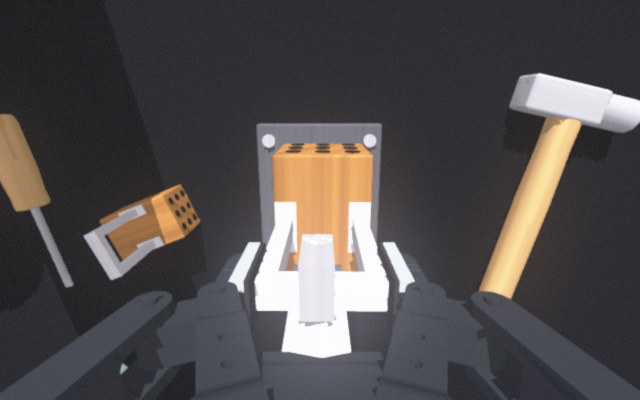

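Call:
step_arm(
  travel=[
    [-0.015,0,0],
    [-0.03,0,0],
    [-0.045,0,0],
    [-0.06,0,0],
    [-0.06,0,0],
    [-0.06,0,0],
  ],
  turn=[0,0,0,0,0,0],
  fingers=[0.4,0.4,0.4,0.4,0.4,0.4],
)

```text
t: 4.3
eef_pos: [0.5244, 0.2408, 0.1425]
ee_rot: [-0.306, -3.124, -0.0]
force: [-8.9, 0.8, 11.2]
gripper_width: 0.572
```

Run:
```python
from h import *
st()
p,W,c,T=shot("wrist","wrist5")
V=W.reshape(-1,3)
e=np.array([np.cos(np.radians(-11.2)),np.sin(np.radians(-11.2))]);f=np.array([-e[1],e[0]])
def box(l,h): return V[np.all((V>l)&(V<h),axis=1)]
B=box([.4,.17,.16],[.6,.31,.178]);u=(B[:,:2]-[.511,.2434])@e;v=(B[:,:2]-[.511,.2434])@f
m=(abs(v)>12)&(abs(v)<24)&(u<30);print("bar x",np.percentile(u[m],[2,50,98]),"y",v[m].min(),v[m].max(),np.median(B[m,2]))
p,d=optics.camera("scene");cv2.imwrite("pics/s5.png",cv2.resize(p[200:320,330:460],None,fx=5,fy=5)[:,:,::-1])
```

```text
t 4.3 tcp [0.5244 0.2408 0.1425] ytool_yaw 78.82 zt [-0.002  0.    -1.   ] F [-8.9  0.8 11.2] w 0.572 j [ 0.41  0.47  1.8   0.    0.88 -0.97]Traceback (most recent call last):
  File "<stdin>", line 8, in <module>
    return _quantile_unchecked(
        a, q, axis, out, overwrite_input, method, keepdims, weights)
    return _ureduce(a,
                    func=_quantile_ureduce_func,
    ...<5 lines>...
                    overwrite_input=overwrite_input,
                    method=method)
    r = func(a, **kwargs)
    result = _quantile(arr,
                       quantiles=q,
    ...<2 lines>...
                       out=out,
                       weights=wgt)
    slices_having_nans = np.isnan(arr[-1, ...])
                                  ~~~^^^^^^^^^
IndexError: index -1 is out of bounds for axis 0 with size 0
```

View pics/wrist5.png

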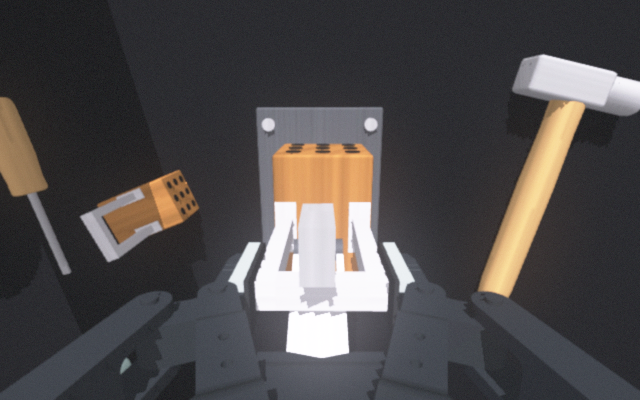

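Run:
```python
from h import *
s=st();c=optics.get_calibration("wrist")
T=np.eye(4);T[:3,:3]=R.from_rotvec(s["ee_rot"]).as_matrix();T[:3,3]=s["eef_pos"];T=T@c["T_tool_cam"]
e=np.array([np.cos(np.radians(-11.2)),np.sin(np.radians(-11.2))])
def at(u,v,z):
    r=T[:3,:3]@np.array([(u-c["cx"])/c["fx"],-(v-c["cy"])/c["fy"],-1]);k=(z-T[2,3])/r[2];P=T[:3,3]+k*r;return (P[:2]-[.511,.2434])@e*1000
for px in [(318,288,.183),(318,205,.183),(270,272,.173),(270,305,.165),(380,272,.173),(380,305,.165),(318,314,.1995)]: print(px,at(*px))
p,d=optics.camera("scene");cv2.imwrite("pics/s5.png",cv2.resize(p[200:320,330:460],None,fx=5,fy=5)[:,:,::-1])
```

```text
t 4.35 tcp [0.5244 0.2408 0.1424] ytool_yaw 78.83 zt [-0.002  0.    -1.   ] F [-9.4  1.8 11.1] w 0.572 j [ 0.41  0.47  1.8   0.    0.88 -0.97]
(318, 288, 0.183) 4.486832259455927
(318, 205, 0.183) -24.062046437564522
(270, 272, 0.173) 3.8899543691690064
(270, 305, 0.165) 22.4015636031449
(380, 272, 0.173) 3.8223198749567224
(380, 305, 0.165) 22.320455962532545
(318, 314, 0.1995) 3.173631815633719
```

View pics/s5.png

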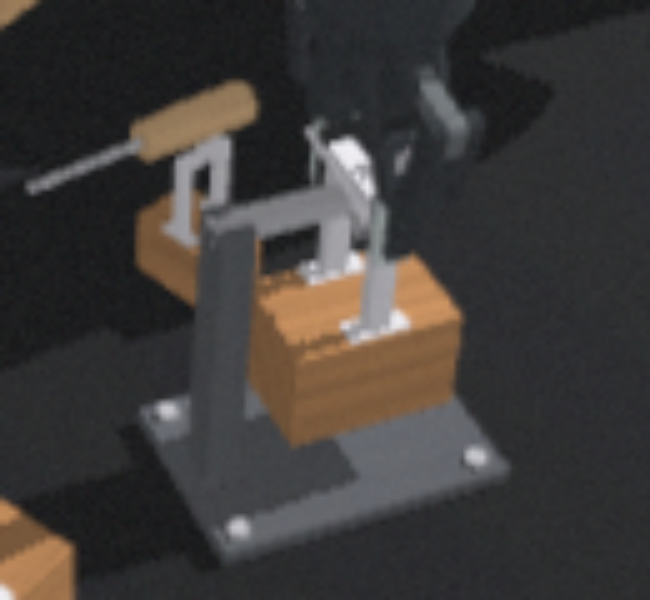

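The lip end is seen at 4.5 mm (true value 4). The bar's front edge is at only about 4 mm, so it needs about 4 mm more before the lift.

Call:
step_arm(
  travel=[
    [-0.016,0,0],
    [-0.018,0,0],
    [-0.018,0,0],
    [-0.018,0,0],
  ],
  turn=[0,0,0,0],
  fingers=[0.4,0.4,0.4,0.4],
)

```text
t: 4.8
eef_pos: [0.5285, 0.24, 0.1424]
ee_rot: [-0.306, -3.124, -0.0]
force: [-9.6, 1.9, 11.8]
gripper_width: 0.573
```

Run:
```python
from h import *
s=st();c=optics.get_calibration("wrist")
p,W,c,T=shot("wrist","wrist6")
cv2.imwrite("pics/wrist6.png",cv2.resize(p[180:360,220:420],None,fx=4,fy=3)[:,:,::-1])
```

```text
t 4.8 tcp [0.5285 0.24   0.1424] ytool_yaw 78.82 zt [-0.003  0.    -1.   ] F [-9.6  1.9 11.8] w 0.573 j [ 0.4   0.48  1.79  0.    0.88 -0.97]
```

View pics/wrist6.png

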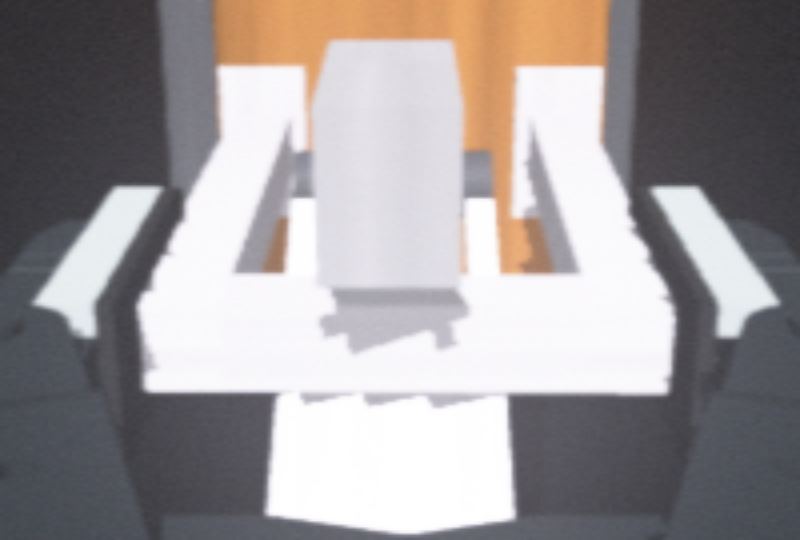

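Call:
step_arm(
  travel=[
    [0,0,-0.03],
    [0,0,-0.06],
    [0,0,-0.09],
    [0,0,-0.108],
    [0,0,-0.108],
    [0,0,-0.108],
  ],
  turn=[0,0,0,0,0,0],
  fingers=[0.4,0.4,0.4,0.4,0.4,0.4],
)

```text
t: 5.45
eef_pos: [0.5307, 0.2396, 0.1686]
ee_rot: [0.306, 3.126, 0.001]
force: [-1.8, 0.5, -1.6]
gripper_width: 0.567
```

Run:
```python
from h import *
s=st();
p,W,c,T=shot("wrist","wrist7")
p,d=optics.camera("scene");cv2.imwrite("pics/s7.png",cv2.resize(p[200:320,330:460],None,fx=5,fy=5)[:,:,::-1])
```

```text
t 5.45 tcp [0.5307 0.2396 0.1686] ytool_yaw 78.83 zt [ 0.001  0.    -1.   ] F [-1.8  0.5 -1.6] w 0.567 j [ 0.4   0.44  1.77 -0.    0.93 -0.97]
```

View pics/wrist7.png

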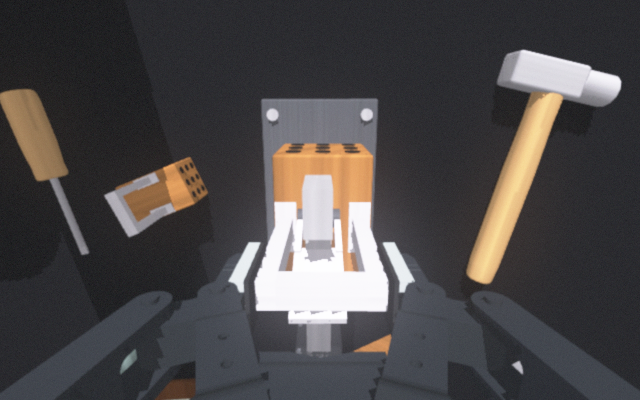

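View pics/s7.png

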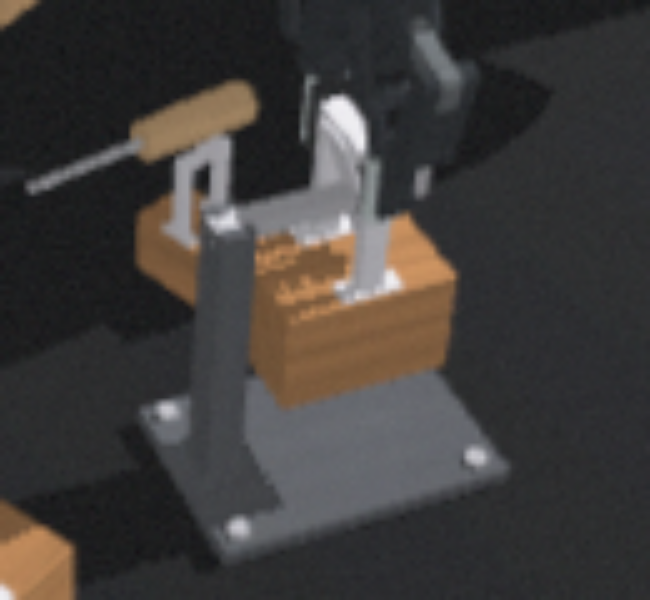

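Call:
step_arm(
  travel=[
    [0.06,0,0],
    [0.12,0,0],
    [0.18,0,0],
    [0.24,0,0],
    [0.3,0,0],
    [0.36,0,0],
    [0.44,0,0],
    [0.44,0,0],
  ],
  turn=[0,0,0,0,0,0,0,0],
  fingers=[0.4,0.4,0.4,0.4,0.4,0.4,0.4,0.4],
)

```text
t: 6.35
eef_pos: [0.4193, 0.2608, 0.1681]
ee_rot: [-0.303, -3.125, 0.002]
force: [-0.9, -0.9, -1.8]
gripper_width: 0.57
```

Run:
```python
from h import *
s=st();
p,W,c,T=shot("wrist","wrist8")
p,d=optics.camera("scene");cv2.imwrite("pics/s8.png",p[:,:,::-1])
```

```text
t 6.35 tcp [0.4193 0.2608 0.1681] ytool_yaw 78.92 zt [-0.002 -0.001 -1.   ] F [-0.9 -0.9 -1.8] w 0.57 j [ 0.53  0.32  1.96  0.    0.86 -0.85]
```

View pics/s8.png

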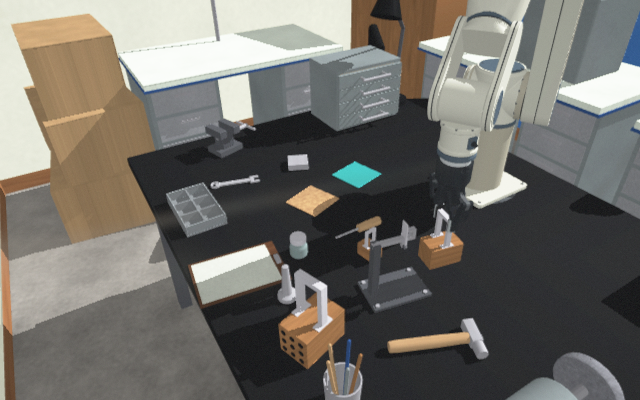

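Block is clear of the hook, now at scene (440,248). I'm raising it and looking for bystanders around the mat.

Call:
step_arm(
  travel=[
    [0,0,-0.15],
    [0,0,-0.3],
    [0,0,-0.45],
    [0,0,-0.45],
  ],
  turn=[0.02,0.04,0.06,0.08],
  fingers=[0.4,0.4,0.4,0.4],
)

```text
t: 6.85
eef_pos: [0.4257, 0.2625, 0.2864]
ee_rot: [1.079, 2.943, 0.013]
force: [0.5, 0.2, -2.4]
gripper_width: 0.572
```

Run:
```python
from h import *
s=st();
p,W,c,T=shot("scene")
for q in ["jar","graver","steel_block","spanner","mat"]:
    for r in finder.trace(q,"scene")[:2]:
        m=r["region"];X=W[m];X=X[~np.isnan(X[:,0])]
        print(q,round(r["conf"],2),r["box"],np.percentile(X,3,axis=0).round(3),np.percentile(X,97,axis=0).round(3))
go([.50,-.15,.28],20)
```

```text
t 6.85 tcp [0.4257 0.2625 0.2864] ytool_yaw 49.72 zt [ 0.009  0.005 -1.   ] F [ 0.5  0.2 -2.4] w 0.572 j [ 0.53  0.17  1.85 -0.    1.11 -0.34]
jar 0.78 [290.2, 233.6, 17.0, 26.7] [ 0.65  -0.019  0.001] [0.69  0.022 0.062]
graver 0.76 [346.6, 219.3, 34.3, 15.8] [ 0.414 -0.002  0.001] [0.502 0.02  0.027]
steel_block 0.61 [286.1, 152.5, 22.5, 18.5] [ 0.416 -0.446  0.002] [ 0.49  -0.371  0.024]
spanner 0.71 [286.1, 150.5, 20.2, 20.0] [ 0.42  -0.444  0.004] [ 0.49  -0.372  0.024]
spanner 0.63 [210.0, 174.3, 45.9, 13.8] [ 0.614 -0.447 -0.001] [ 0.747 -0.391  0.01 ]
mat 0.82 [289.7, 190.8, 46.0, 25.6] [ 0.46  -0.253  0.   ] [ 0.574 -0.133  0.007]
mat 0.72 [332.9, 163.2, 47.1, 24.1] [ 0.256 -0.31  -0.001] [ 0.373 -0.19   0.007]
t 7.15 tcp [0.4219 0.2605 0.2798] ytool_yaw 50.17 zt [-0.002 -0.001 -1.   ] F [ 0.  -0.7 -1.8] w 0.575 j [ 0.53  0.17  1.86 -0.    1.11 -0.35]
travel [-1.2916e+00 -1.0607e+00  3.0000e-04] dist 0.4178
turn 0.0838
```

Call:
step_arm(
  travel=[
    [-0.1,-0.08,0],
    [-0.25,-0.2,0],
    [-0.4,-0.33,0],
    [-0.55,-0.45,0],
    [-0.7,-0.57,0],
    [-0.82,-0.67,0],
    [-0.9,-0.74,0],
    [-0.9,-0.74,0],
  ],
  turn=[0.015,0.03,0.045,0.06,0.075,0.084,0.084,0.084],
  fingers=[0.4,0.4,0.4,0.4,0.4,0.4,0.4,0.4],
)

```text
t: 7.95
eef_pos: [0.4761, -0.0284, 0.28]
ee_rot: [-1.809, -2.568, 0.002]
force: [0.1, 0.6, -2.3]
gripper_width: 0.573
```

Run:
```python
from h import *
p,W,c,T=shot("wrist","wrist9")
V=W.reshape(-1,3);P=p.reshape(-1,3).astype(int)
m=np.all((V>[.4,-.32,-.01])&(V<[.64,-.08,.02]),axis=1)&(P[:,0]-P[:,2]>40)
print(m.sum(),cv2.minAreaRect((V[m][:,:2]*1000).astype(np.float32)),V[m].min(0),V[m].max(0))
go([.50,-.15,.28],20)
```

```text
1105 ((502.53155517578125, -161.2840576171875), (122.50627136230469, 199.0373992919922), 17.92437171936035) [ 0.42849967 -0.27387769 -0.0033107 ] [ 0.58973138 -0.08060892  0.00585126]
t 8.0 tcp [ 0.4757 -0.0269  0.2799] ytool_yaw 19.7 zt [-0.002  0.    -1.   ] F [-0.1 -0.6 -2.8] w 0.572 j [-0.08  0.14  1.9   0.    1.1  -0.43]
travel [-0.4963 -0.0745 -0.0006] dist 0.1255
turn -0.0008
```

View pics/wrist9.png

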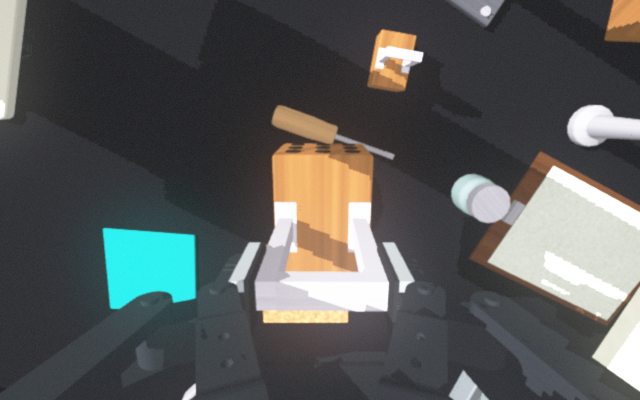

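Run:
```python
from h import *
go([.4987,-.1623,.13],20)
```

```text
t 8.0 tcp [ 0.4757 -0.0269  0.2799] ytool_yaw 19.7 zt [-0.002  0.    -1.   ] F [-0.1 -0.6 -2.8] w 0.572 j [-0.08  0.14  1.9   0.    1.1  -0.43]
travel [-0.5414 -0.095   0.5994] dist 0.2033
turn -0.0008
```

Call:
step_arm(
  travel=[
    [-0.13,-0.02,0],
    [-0.28,-0.05,0],
    [-0.43,-0.075,0.05],
    [-0.541,-0.095,0.15],
    [-0.541,-0.095,0.3],
    [-0.541,-0.095,0.45],
    [-0.541,-0.095,0.6],
    [-0.541,-0.095,0.6],
  ],
  turn=[-0.001,-0.001,-0.001,-0.001,-0.001,-0.001,-0.001,-0.001],
  fingers=[0.4,0.4,0.4,0.4,0.4,0.4,0.4,0.4],
)

```text
t: 8.8
eef_pos: [0.4956, -0.1585, 0.126]
ee_rot: [-1.79, -2.569, 0.004]
force: [-1.0, -0.2, -2.6]
gripper_width: 0.57
```

Run:
```python
from h import *
p,W,c,T=shot("scene");go([.4987,-.1623,.105],20)
cv2.imwrite("pics/s10.png",cv2.resize(p[130:290,240:440],None,fx=4,fy=3.7)[:,:,::-1])
p,W,c,T=shot("side");cv2.imwrite("pics/d10.png",cv2.resize(p[180:330,240:420],None,fx=4,fy=4)[:,:,::-1])
```

```text
t 8.85 tcp [ 0.4975 -0.1592  0.1287] ytool_yaw 20.26 zt [-0.006  0.002 -1.   ] F [-0.5  0.4 -1. ] w 0.573 j [-0.33  0.43  1.92  0.    0.8  -0.69]
travel [-0.0137  0.0006  0.0946] dist 0.0239
turn 0.0007
```

View pics/s10.png

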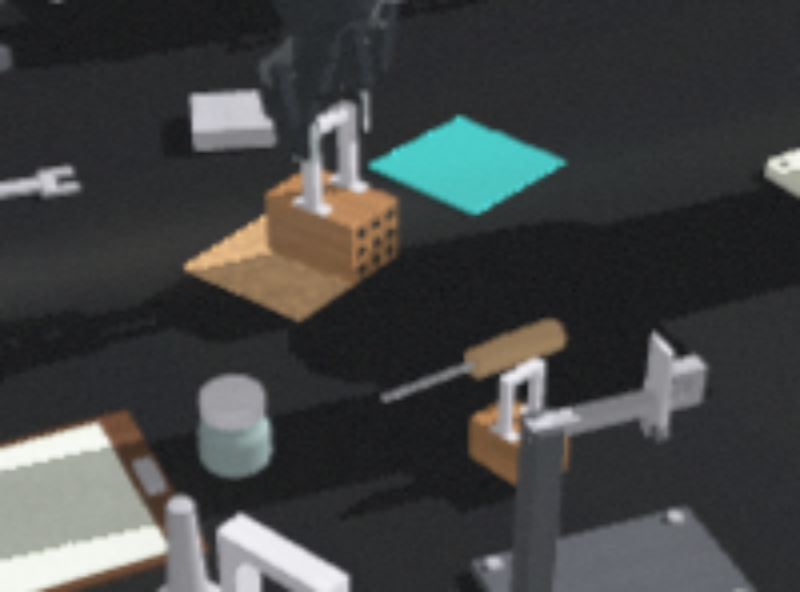

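View pics/d10.png

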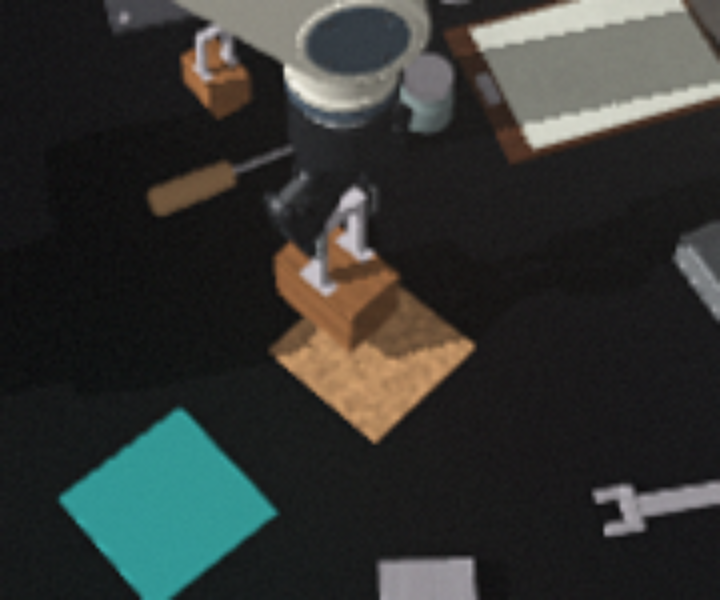

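Call:
step_arm(
  travel=[
    [-0.014,0,0.03],
    [-0.014,0,0.06],
    [-0.014,0,0.085],
    [-0.014,0,0.095],
    [-0.014,0,0.1],
    [-0.014,0,0.1],
  ],
  turn=[0.001,0.001,0.001,0.001,0.001,0.001],
  fingers=[0.4,0.4,0.4,0.4,0.4,0.4],
)

```text
t: 9.5
eef_pos: [0.5006, -0.164, 0.1058]
ee_rot: [-1.806, -2.57, 0.0]
force: [-0.1, -0.2, -2.8]
gripper_width: 0.573
```

Run:
```python
from h import *
go([.4987,-.1623,.1035],20)
```

```text
t 9.5 tcp [ 0.5006 -0.164   0.1058] ytool_yaw 19.8 zt [-0.  0. -1.] F [-0.1 -0.2 -2.8] w 0.573 j [-0.34  0.47  1.93  0.    0.75 -0.68]
travel [ 0.0091 -0.0047  0.0093] dist 0.0035
turn -0.0006
```

Not touching yet. I'm lowering in small steps until the force shows contact.

Call:
step_arm(
  travel=[
    [0,0,0.004],
    [0,0,0.008],
    [0,0,0.012],
    [0,0,0.012],
  ],
  turn=[0,0,0,0],
  fingers=[0.4,0.4,0.4,0.4],
)

```text
t: 9.9
eef_pos: [0.5009, -0.1641, 0.1037]
ee_rot: [1.806, 2.57, 0.0]
force: [-0.8, 1.4, 7.0]
gripper_width: 0.573
```

Call:
step_arm(
  travel=[
    [0,0,0],
    [0,0,0],
    [0,0,0],
    [0,0,0],
    [0,0,0],
    [0,0,0],
  ],
  turn=[0,0,0,0,0,0],
  fingers=[0.7,0.9,1,1,1,1],
)

```text
t: 10.5
eef_pos: [0.5006, -0.1641, 0.1028]
ee_rot: [-1.806, -2.57, 0.0]
force: [0.1, -0.2, 0.9]
gripper_width: 0.999
```

Call:
step_arm(
  travel=[
    [0,0,-0.1],
    [0,0,-0.25],
    [0,0,-0.4],
    [0,0,-0.5],
    [0,0,-0.5],
    [0,0,-0.5],
  ],
  turn=[0,0,0,0,0,0],
  fingers=[1,1,1,1,1,1],
)

```text
t: 11.1
eef_pos: [0.5006, -0.1641, 0.2281]
ee_rot: [1.806, 2.57, 0.0]
force: [0.1, -0.3, -0.6]
gripper_width: 0.995
```

Run:
```python
from h import *
st()
p,W,c,T=shot("wrist","wrist11");np.savez("pics/wrist11.npz",p=p,W=W,T=T)
V=W.reshape(-1,3);P=p.reshape(-1,3).astype(int)
def bx(l,h): return np.all((V>l)&(V<h),axis=1)
o=P[:,0]-P[:,2]>40
for n,m in [("mat",bx([.42,-.30,-.002],[.6,-.1,.009])&o),("top",bx([.4,-.3,.054],[.6,-.05,.066])),("bar",bx([.4,-.3,.125],[.6,-.05,.14])),("legs+",bx([.4,-.3,.07],[.6,-.05,.14]))]:
    B=V[m];print(n,len(B));
    if len(B)>4: print(cv2.minAreaRect((B[:,:2]*1000).astype(np.float32)),np.median(B,0))
```

```text
t 11.1 tcp [ 0.5006 -0.1641  0.2281] ytool_yaw 19.8 zt [ 0.001 -0.    -1.   ] F [ 0.1 -0.3 -0.6] w 0.995 j [-0.34  0.28  1.85 -0.    1.01 -0.68]
mat 6421
((509.2310791015625, -189.36404418945312), (122.46261596679688, 138.288330078125), 20.086612701416016) [ 0.51843323 -0.21245268  0.00262904]
top 3799
((502.4599304199219, -162.22821044921875), (55.99582290649414, 82.81118774414062), 19.743911743164062) [ 0.49974728 -0.14934777  0.05876029]
bar 1321
((502.7130432128906, -162.81362915039062), (50.18286895751953, 12.714473724365234), 19.576913833618164) [ 0.50229986 -0.16220228  0.13261155]
legs+ 1684
((502.6800537109375, -162.76805114746094), (50.17970275878906, 12.772820472717285), 19.781131744384766) [ 0.50233971 -0.16218527  0.13232374]
```

View pics/wrist11.png

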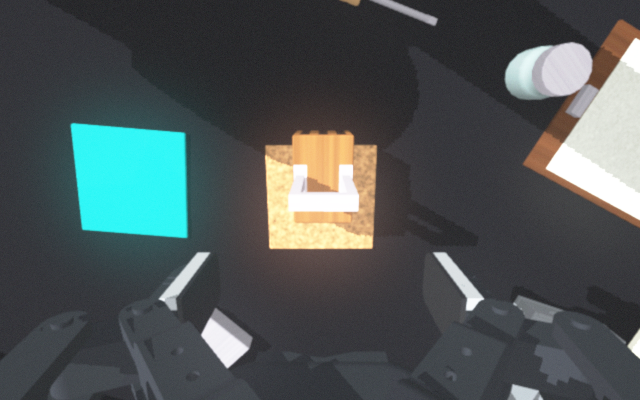

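The block lies flat on its side on the cork mat, top face at 59 mm (expected 60), and it has been let go. Now the mat's centre.

Run:
```python
from h import *
f=np.load("pics/wrist11.npz");T=f["T"];c=optics.get_calibration("wrist");W=f["W"];p=f["p"].astype(int)
def at(u,v,z):
    r=T[:3,:3]@np.array([(u-c["cx"])/c["fx"],-(v-c["cy"])/c["fy"],-1]);k=(z-T[2,3])/r[2];return (T[:3,3]+k*r)[:2]
C=np.array([at(265,146,.004),at(376,145,.004),at(374,248,.004),at(271,249,.004)]);print(C.round(4),C.mean(0))
V=W.reshape(-1,3);P=p.reshape(-1,3)
m=np.all((V>[.42,-.30,-.003],),axis=0) if 0 else (V[:,2]>-.004)&(V[:,2]<.009)&(P[:,0]-P[:,2]>40)&(V[:,0]>.42)&(V[:,0]<.6)&(V[:,1]<-.1)&(V[:,1]>-.3)
B=V[m][:,:2];a=np.radians(19.9);e=np.array([np.cos(a),np.sin(a)]);g=np.array([-e[1],e[0]])
o=np.array([.512,-.2]);u=(B-o)@e*1000;v=(B-o)@g*1000
print(np.percentile(u,[.3,1,99,99.7]),np.percentile(v,[.3,1,99,99.7]))
side=abs(u)>32
print("v side",np.percentile(v[side],[.5,2,98,99.5]))
```

```text
[[ 0.4364 -0.1603]
 [ 0.5471 -0.1192]
 [ 0.5899 -0.2297]
 [ 0.4783 -0.2713]] [ 0.51292095 -0.19512086]
[-59.6812791  -59.14079669  60.99248027  61.61103157] [-58.01745322 -57.11841993  63.82980256  69.40890846]
v side [-56.97477108 -53.60112021  62.70372819  63.87512609]
```

Run:
```python
from h import *
go([.5025,-.1625,.093],19.8)
```

```text
t 11.15 tcp [ 0.5001 -0.1639  0.2272] ytool_yaw 19.8 zt [-0.001  0.    -1.   ] F [-0.2 -0.2 -0.1] w 0.999 j [-0.34  0.28  1.85  0.    1.01 -0.68]
travel [0.0015 0.0115 0.5367] dist 0.1342
turn -0.0
```

Call:
step_arm(
  travel=[
    [0.002,0.011,0.12],
    [0.002,0.011,0.24],
    [0.002,0.011,0.36],
    [0.002,0.011,0.48],
    [0.002,0.011,0.537],
    [0.002,0.011,0.537],
    [0.002,0.011,0.537],
  ],
  turn=[0,0,0,0,0,0,0],
  fingers=[1,1,1,1,1,1,1],
)

```text
t: 11.85
eef_pos: [0.5031, -0.1627, 0.0936]
ee_rot: [-1.806, -2.57, 0.0]
force: [-0.3, -0.5, 0.0]
gripper_width: 1.001
```

Call:
step_arm(
  travel=[
    [0,0,0],
    [0,0,0],
    [0,0,0],
    [0,0,0],
    [0,0,0],
    [0,0,0],
    [0,0,0],
    [0,0,0],
  ],
  turn=[0,0,0,0,0,0,0,0],
  fingers=[0.7,0.55,0.4,0.4,0.4,0.4,0.4,0.4],
  grip_force=30,
)

```text
t: 12.65
eef_pos: [0.5035, -0.163, 0.0948]
ee_rot: [1.805, 2.569, 0.0]
force: [-2.6, -0.5, 6.5]
gripper_width: 0.582
```

Run:
```python
from h import *
st()
p,W,c,T=shot("wrist","wrist12")
p,d=optics.camera("scene");cv2.imwrite("pics/s12.png",cv2.resize(p[130:240,250:400],None,fx=5,fy=5)[:,:,::-1])
```

```text
t 12.65 tcp [ 0.5035 -0.163   0.0948] ytool_yaw 19.8 zt [ 0.001 -0.001 -1.   ] F [-2.6 -0.5  6.5] w 0.582 j [-0.34  0.49  1.93 -0.    0.73 -0.68]
```

View pics/s12.png

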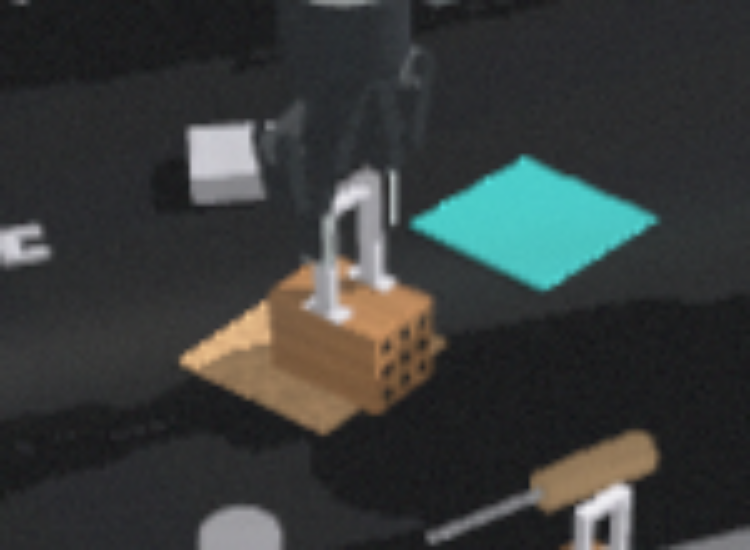

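View pics/wrist12.png

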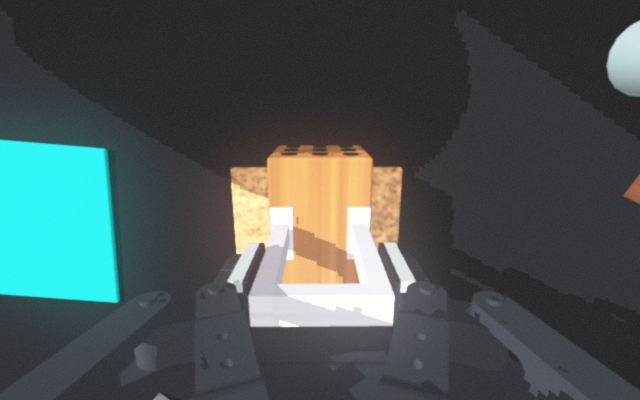

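Call:
step_arm(
  travel=[
    [0,0,-0.02],
    [0,0,-0.03],
    [0.02,0,-0.03],
    [0.04,0,-0.03],
    [0.04,0,-0.02],
    [0.04,0,-0.01],
    [0.04,0,-0.004],
    [0.04,0,-0.002],
  ],
  turn=[0,0,0,0,0,0,0,0],
  fingers=[0.4,0.4,0.4,0.4,0.4,0.4,0.4,0.4],
)

```text
t: 13.55
eef_pos: [0.4995, -0.1531, 0.0948]
ee_rot: [-1.806, -2.57, 0.0]
force: [-5.4, 2.7, 16.5]
gripper_width: 0.58
```

Run:
```python
from h import *
st()
h,b=.112,.042
for th in range(0,91,6):
    t=np.radians(th);x=b*np.cos(t)-h*np.sin(t)-b;z=b*np.sin(t)+h*np.cos(t)-h
    print(th,round(x/.25,3),round(-z/.25,3))
```

```text
t 13.55 tcp [ 0.4995 -0.1531  0.0948] ytool_yaw 19.8 zt [-0.001  0.    -1.   ] F [-5.4  2.7 16.5] w 0.58 j [-0.32  0.48  1.94  0.    0.72 -0.67]
0 0.0 -0.0
6 -0.048 -0.015
12 -0.097 -0.025
18 -0.147 -0.03
24 -0.197 -0.03
30 -0.247 -0.024
36 -0.295 -0.013
42 -0.343 0.003
48 -0.389 0.023
54 -0.432 0.049
60 -0.472 0.079
66 -0.509 0.112
72 -0.542 0.15
78 -0.571 0.191
84 -0.596 0.234
90 -0.616 0.28
```

Call:
step_arm(
  travel=[
    [-0.024,0,-0.012],
    [-0.048,0,-0.018],
    [-0.072,0,-0.023],
    [-0.097,0,-0.027],
    [-0.122,0,-0.03],
    [-0.147,0,-0.032],
    [-0.147,0,-0.032],
  ],
  turn=[0,0,0,0,0,0,0],
  fingers=[0.4,0.4,0.4,0.4,0.4,0.4,0.4],
)

```text
t: 14.25
eef_pos: [0.5126, -0.1887, 0.1021]
ee_rot: [1.807, 2.569, 0.0]
force: [0.1, 0.5, -3.3]
gripper_width: 0.579
```

Run:
```python
from h import *
st()
p,W,c,T=shot("wrist","wrist13")
p,d=optics.camera("scene");cv2.imwrite("pics/s13.png",cv2.resize(p[130:240,250:400],None,fx=5,fy=5)[:,:,::-1])
```

```text
t 14.25 tcp [ 0.5126 -0.1887  0.1021] ytool_yaw 19.76 zt [ 0.001 -0.    -1.   ] F [ 0.1  0.5 -3.3] w 0.579 j [-0.37  0.5   1.89 -0.    0.76 -0.72]
```

View pics/s13.png

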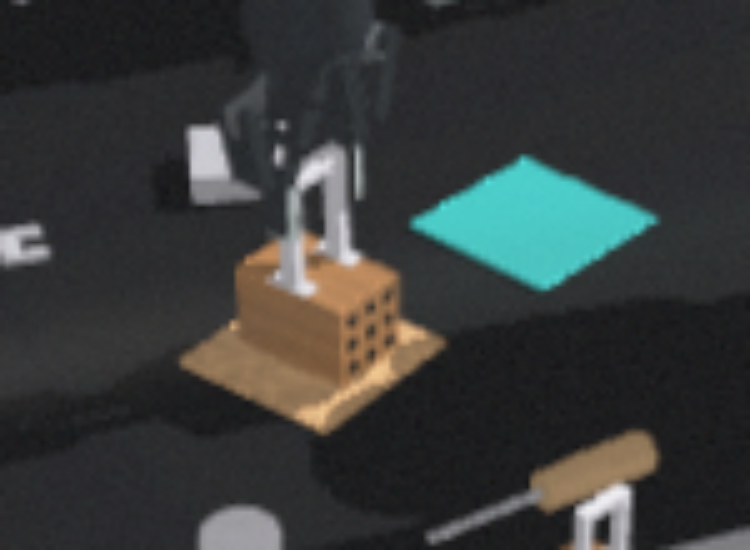

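View pics/wrist13.png

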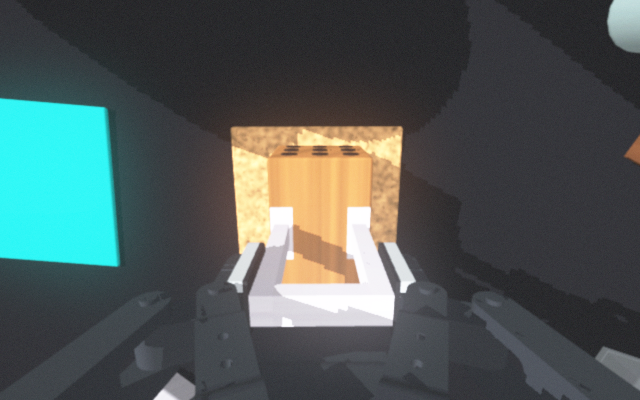

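The block moved without pivoting because the pads held it rigidly. I'll set it back down on its side and tip it instead with the jaws loosely straddling the cross bar.

Call:
step_arm(
  travel=[
    [0.05,0,-0.008],
    [0.1,0,-0.008],
    [0.147,0,0],
    [0.147,0,0.01],
    [0.147,0,0.02],
    [0.147,0,0.025],
    [0.147,0,0.025],
  ],
  turn=[0,0,0,0,0,0,0],
  fingers=[0.4,0.4,0.4,0.4,0.4,0.4,0.4],
)

```text
t: 15.05
eef_pos: [0.4997, -0.1535, 0.0956]
ee_rot: [-1.807, -2.57, 0.0]
force: [0.1, 0.6, -2.2]
gripper_width: 0.584
```

Call:
step_arm(
  travel=[
    [0,0,0],
    [0,0,0],
    [0,0,0],
    [0,0,0],
    [0,0,-0.1],
    [0,0,-0.22],
    [0,0,-0.34],
    [0,0,-0.34],
  ],
  turn=[0,0,0,0,0,0,0,0],
  fingers=[0.7,0.9,1,1,1,1,1,1],
)

```text
t: 15.85
eef_pos: [0.5021, -0.1541, 0.1847]
ee_rot: [1.802, 2.565, 0.003]
force: [1.1, -0.7, -0.6]
gripper_width: 0.996
```

Run:
```python
from h import *
st()
p,W,c,T=shot("wrist","wrist14")
V=W.reshape(-1,3);P=p.reshape(-1,3).astype(int)
def bx(l,h): return np.all((V>l)&(V<h),axis=1)
for n,m in [("top",bx([.4,-.3,.054],[.6,-.05,.066])),("bar",bx([.4,-.3,.12],[.6,-.05,.14]))]:
    B=V[m];print(n,len(B));
    if len(B)>4: print(cv2.minAreaRect((B[:,:2]*1000).astype(np.float32)),np.median(B,0))
```

```text
t 15.85 tcp [ 0.5021 -0.1541  0.1847] ytool_yaw 19.8 zt [ 0.007 -0.002 -1.   ] F [ 1.1 -0.7 -0.6] w 0.996 j [-0.32  0.34  1.89  0.    0.91 -0.67]
top 4860
((498.3031921386719, -152.9496612548828), (56.1856575012207, 83.10430908203125), 19.67323875427246) [ 0.49502424 -0.13885964  0.05875712]
bar 1980
((498.56121826171875, -153.4181671142578), (49.95512771606445, 12.91077995300293), 19.531293869018555) [ 0.49819125 -0.15258363  0.13259546]
```

View pics/wrist14.png

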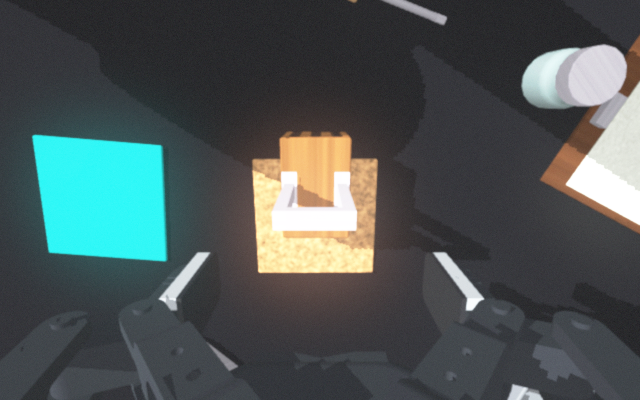

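Call:
step_arm(
  travel=[
    [0,0,-0.08],
    [0,0,-0.08],
    [0,0,-0.08],
    [0,0,-0.08],
    [0,0,-0.08],
    [0,0,-0.08],
    [0,0,-0.08],
    [0,0,-0.08],
  ],
  turn=[0.02,0.04,0.06,0.08,0.1,0.12,0.14,0.16],
  fingers=[0.5,0.5,0.5,0.5,0.5,0.5,0.5,0.5],
)

```text
t: 16.7
eef_pos: [0.4989, -0.153, 0.1996]
ee_rot: [-2.824, -1.374, 0.002]
force: [-0.7, -0.3, 0.3]
gripper_width: 0.497
```

Call:
step_arm(
  travel=[
    [0,0,0],
    [0,0,0],
    [0,0,0],
    [0,0,0],
    [0,0,0],
    [0,0,0],
  ],
  turn=[0.02,0.04,0.06,0.08,0.09,0.09],
  fingers=[0.5,0.5,0.5,0.5,0.5,0.5],
)

```text
t: 17.3
eef_pos: [0.4989, -0.153, 0.1997]
ee_rot: [-3.094, -0.539, 0.003]
force: [0.0, 0.4, 1.1]
gripper_width: 0.498
```

Run:
```python
from h import *
go([.4983,-.1532,.109],-70.3)
```

```text
t 17.3 tcp [ 0.4989 -0.153   0.1997] ytool_yaw -70.23 zt [-0.002  0.001 -1.   ] F [0.  0.4 1.1] w 0.498 j [-0.32  0.32  1.88 -0.    0.95  0.91]
travel [-2.100e-03  1.000e-04  3.627e-01] dist 0.0907
turn 0.0002
```

Call:
step_arm(
  travel=[
    [-0.002,0,0.1],
    [-0.002,0,0.2],
    [-0.002,0,0.3],
    [-0.002,0,0.378],
    [-0.002,0,0.378],
    [-0.002,0,0.378],
    [-0.002,0,0.378],
    [-0.002,0,0.378],
  ],
  turn=[0,0,0,0,0,0,0,0],
  fingers=[0.5,0.5,0.5,0.5,0.45,0.35,0.28,0.28],
)

```text
t: 18.1
eef_pos: [0.4999, -0.1537, 0.1074]
ee_rot: [3.094, 0.541, 0.003]
force: [-0.1, 0.3, -0.3]
gripper_width: 0.277
```

Run:
```python
from h import *
st()
p,W,c,T=shot("wrist","wrist15")
p,d=optics.camera("scene");cv2.imwrite("pics/s15.png",cv2.resize(p[130:240,250:400],None,fx=5,fy=5)[:,:,::-1])
h,b=.126,.042
for th in range(0,91,6):
    t=np.radians(th);x=b*np.cos(t)-h*np.sin(t)-b;z=b*np.sin(t)+h*np.cos(t)-h
    print(th,round(-x/.25,3),round(-z/.25,3))
```

```text
t 18.1 tcp [ 0.4999 -0.1537  0.1074] ytool_yaw -70.18 zt [ 0.002 -0.001 -1.   ] F [-0.1  0.3 -0.3] w 0.277 j [-0.32  0.46  1.94 -0.    0.74  0.9 ]
0 -0.0 -0.0
6 0.054 -0.015
12 0.108 -0.024
18 0.164 -0.027
24 0.22 -0.025
30 0.275 -0.016
36 0.328 -0.002
42 0.38 0.017
48 0.43 0.042
54 0.477 0.072
60 0.52 0.107
66 0.56 0.146
72 0.595 0.188
78 0.626 0.235
84 0.652 0.284
90 0.672 0.336
```

View pics/s15.png

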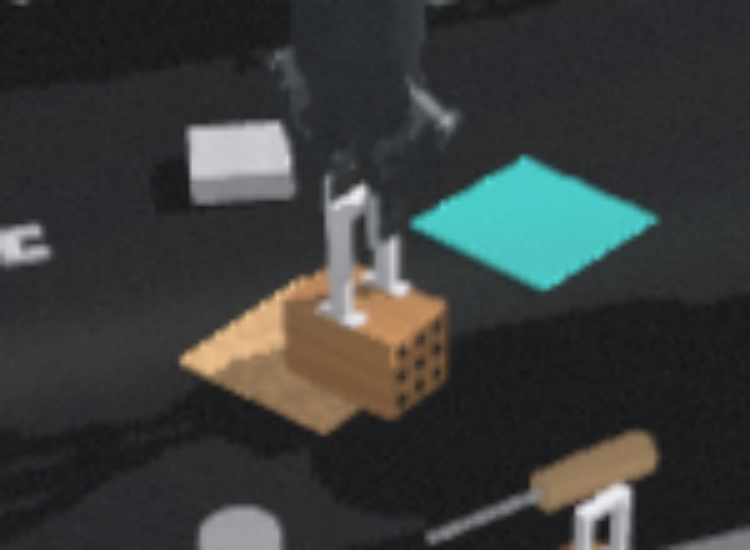

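View pics/wrist15.png

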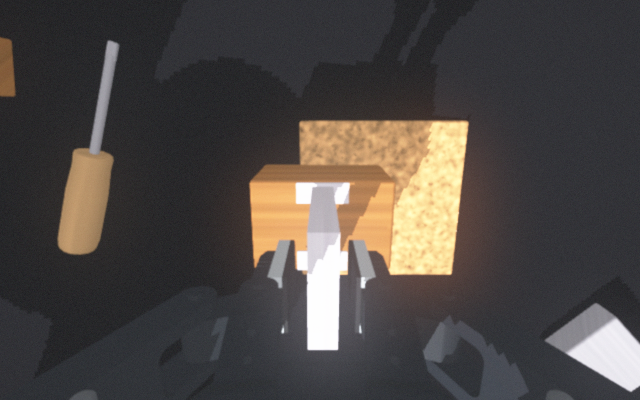

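The bar sits between the jaws at (322,270). I'm tipping toward tool +y.

Call:
step_arm(
  travel=[
    [0,0.02,0],
    [0,0.045,-0.006],
    [0,0.072,-0.012],
    [0,0.1,-0.018],
    [0,0.13,-0.023],
    [0,0.16,-0.026],
    [0,0.185,-0.027],
    [0,0.185,-0.027],
  ],
  turn=[0,0,0,0,0,0,0,0],
  fingers=[0.28,0.28,0.28,0.28,0.28,0.28,0.28,0.28],
)

```text
t: 19.0
eef_pos: [0.5152, -0.1978, 0.1131]
ee_rot: [3.095, 0.539, 0.001]
force: [-0.6, 0.5, 1.0]
gripper_width: 0.285
```

Run:
```python
from h import *
st()
p,W,c,T=shot("wrist","wrist16")
p,d=optics.camera("scene");cv2.imwrite("pics/s16.png",cv2.resize(p[130:240,250:400],None,fx=5,fy=5)[:,:,::-1])
```

```text
t 19.0 tcp [ 0.5152 -0.1978  0.1131] ytool_yaw -70.25 zt [ 0. -0. -1.] F [-0.6  0.5  1. ] w 0.285 j [-0.39  0.48  1.87 -0.    0.79  0.84]
```

View pics/s16.png

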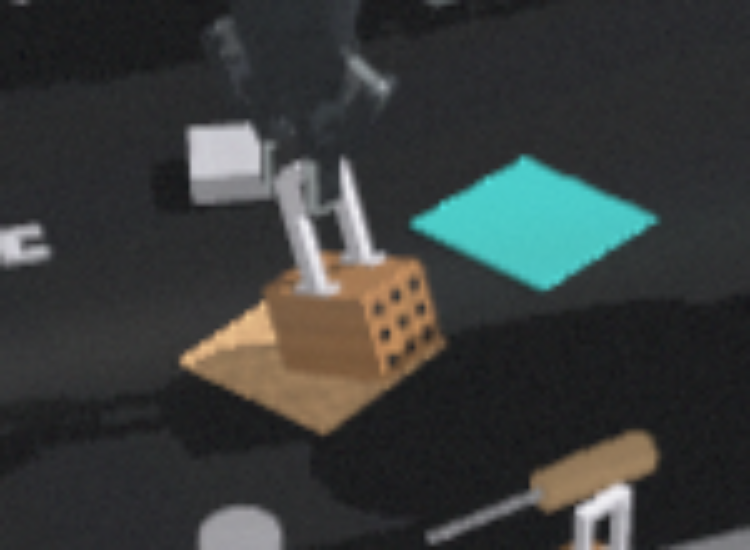

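View pics/wrist16.png

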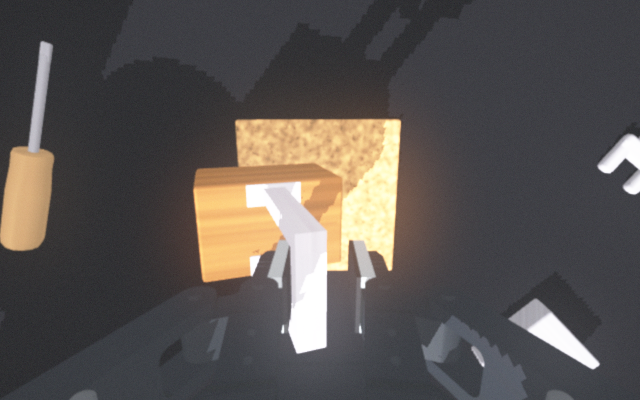

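Call:
step_arm(
  travel=[
    [0,0.03,0.001],
    [0,0.06,0.003],
    [0,0.09,0.007],
    [0,0.115,0.011],
    [0,0.142,0.017],
    [0,0.167,0.025],
    [0,0.193,0.034],
    [0,0.219,0.044],
  ],
  turn=[0,0,0,0,0,0,0,0],
  fingers=[0.28,0.28,0.28,0.28,0.28,0.28,0.28,0.28],
)

```text
t: 19.9
eef_pos: [0.5335, -0.249, 0.1018]
ee_rot: [-3.095, -0.54, 0.0]
force: [-0.5, 0.9, 0.1]
gripper_width: 0.282
```

Run:
```python
from h import *
st()
p,W,c,T=shot("wrist","wrist17")
p,d=optics.camera("scene");cv2.imwrite("pics/s17.png",cv2.resize(p[130:240,250:400],None,fx=5,fy=5)[:,:,::-1])
```

```text
t 19.9 tcp [ 0.5335 -0.249   0.1018] ytool_yaw -70.2 zt [-0. -0. -1.] F [-0.5  0.9  0.1] w 0.282 j [-0.46  0.54  1.79 -0.    0.81  0.77]
```

View pics/s17.png

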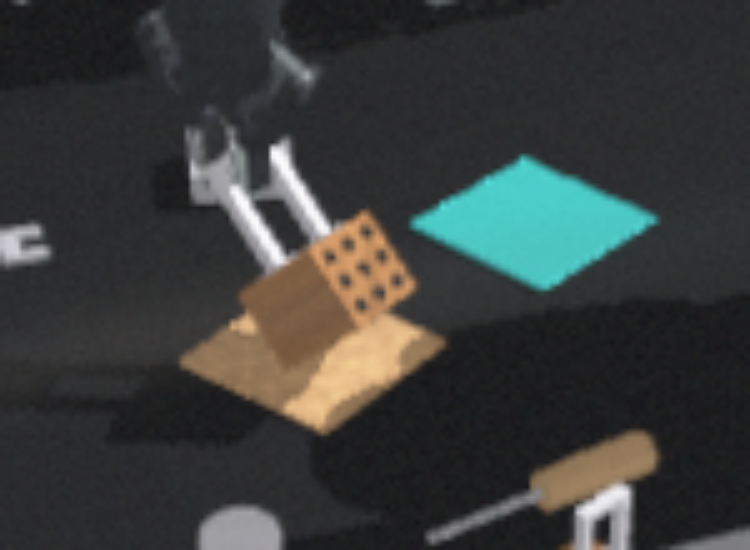

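View pics/wrist17.png

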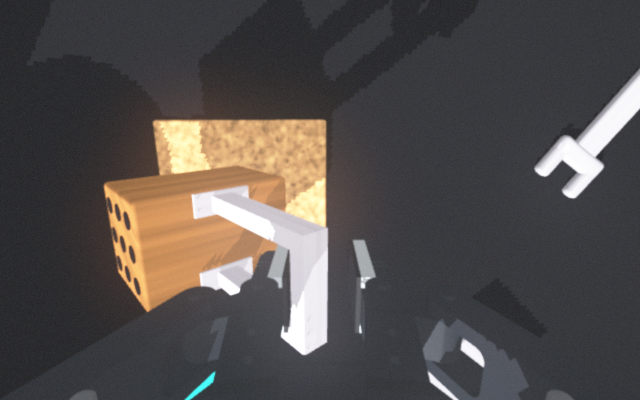

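Call:
step_arm(
  travel=[
    [0,0.025,0.012],
    [0,0.05,0.025],
    [0,0.073,0.04],
    [0,0.092,0.055],
    [0,0.11,0.072],
    [0,0.13,0.09],
    [0,0.145,0.11],
    [0,0.16,0.129],
  ],
  turn=[0,0,0,0,0,0,0,0],
  fingers=[0.28,0.28,0.28,0.28,0.28,0.28,0.28,0.28],
)

```text
t: 20.8
eef_pos: [0.5471, -0.2865, 0.0694]
ee_rot: [3.095, 0.54, 0.0]
force: [0.0, -0.3, -0.5]
gripper_width: 0.283
```

Run:
```python
from h import *
st()
p,W,c,T=shot("wrist","wrist18")
p,d=optics.camera("scene");cv2.imwrite("pics/s18.png",cv2.resize(p[130:240,250:400],None,fx=5,fy=5)[:,:,::-1])
```

```text
t 20.8 tcp [ 0.5471 -0.2865  0.0694] ytool_yaw -70.2 zt [ 0. -0. -1.] F [ 0.  -0.3 -0.5] w 0.283 j [-0.5   0.63  1.73 -0.    0.78  0.72]
```

View pics/s18.png

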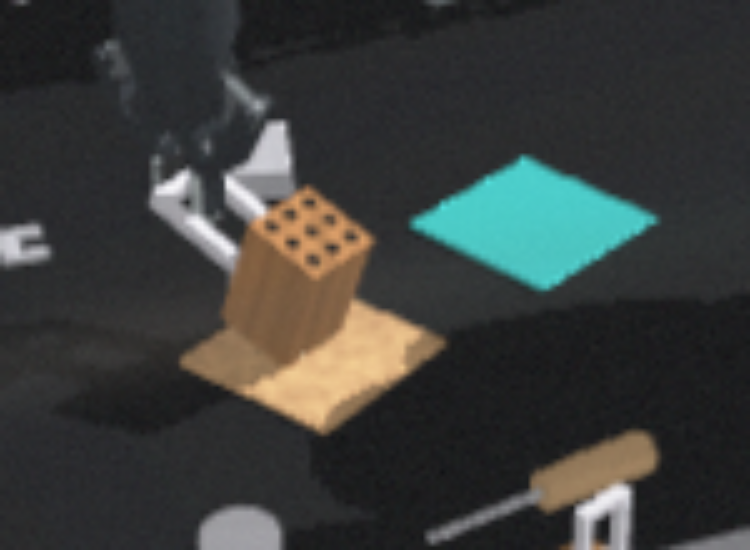

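View pics/wrist18.png

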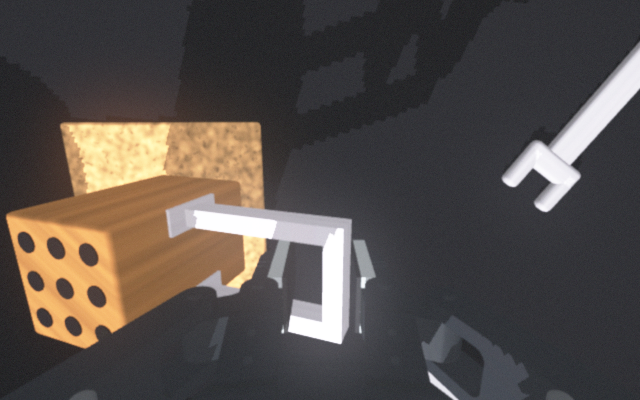

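Call:
step_arm(
  travel=[
    [0,0.01,0.03],
    [0,0.025,0.06],
    [0,0.04,0.09],
    [0,0.053,0.115],
    [0,0.064,0.14],
    [0,0.075,0.16],
    [0,0.085,0.178],
    [0,0.09,0.178],
  ],
  turn=[0,0,0,0,0,0,0,0],
  fingers=[0.28,0.28,0.28,0.28,0.28,0.28,0.28,0.28],
)

```text
t: 21.7
eef_pos: [0.5542, -0.3072, 0.0245]
ee_rot: [-3.094, -0.54, 0.002]
force: [0.2, 0.5, -0.2]
gripper_width: 0.278
```

Run:
```python
from h import *
st()
p,W,c,T=shot("wrist","wrist19")
p,d=optics.camera("scene");cv2.imwrite("pics/s19.png",cv2.resize(p[130:240,250:400],None,fx=5,fy=5)[:,:,::-1])
```

```text
t 21.7 tcp [ 0.5542 -0.3072  0.0245] ytool_yaw -70.2 zt [-0.001  0.001 -1.   ] F [ 0.2  0.5 -0.2] w 0.278 j [-0.52  0.71  1.7   0.    0.73  0.7 ]
```

View pics/s19.png

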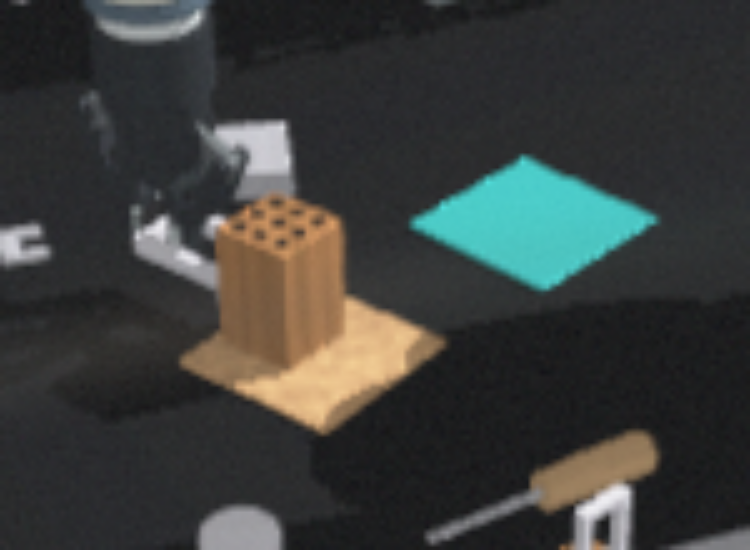

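View pics/wrist19.png

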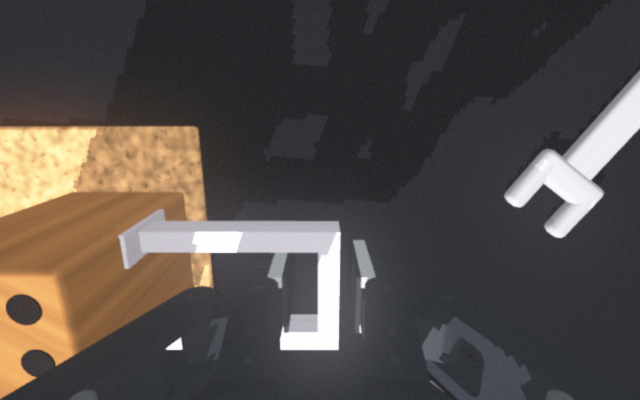

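Block stands upright, holes up, at the mat's near-left part. I'm raising the hand straight up and then measuring.

Call:
step_arm(
  travel=[
    [0,0,-0.06],
    [0,0,-0.16],
    [0,0,-0.3],
    [0,0,-0.46],
    [0,0,-0.62],
    [0,0,-0.78],
    [0,-0.1,-0.88],
    [0,-0.2,-0.88],
  ],
  turn=[0,0,0,0,0,-0.02,-0.04,-0.06],
  fingers=[0.28,0.28,0.28,0.28,0.5,0.8,1,1],
)

```text
t: 22.6
eef_pos: [0.5396, -0.261, 0.2515]
ee_rot: [2.93, 1.114, 0.01]
force: [-0.2, 0.1, -0.8]
gripper_width: 0.937
```

Run:
```python
from h import *
st()
p,W,c,T=shot("wrist","wrist20");np.savez("pics/wrist20.npz",p=p,W=W,T=T)
V=W.reshape(-1,3);P=p.reshape(-1,3).astype(int)
def bx(l,h): return np.all((V>l)&(V<h),axis=1)
for n,m in [("top",bx([.4,-.33,.08],[.65,-.1,.096])),("handle",bx([.4,-.38,.04],[.65,-.1,.062]))]:
    B=V[m];print(n,len(B));
    if len(B)>4: print(cv2.minAreaRect((B[:,:2]*1000).astype(np.float32)),np.median(B,0))
```

```text
t 22.6 tcp [ 0.5396 -0.261   0.2515] ytool_yaw -48.36 zt [ 0.009 -0.004 -1.   ] F [-0.2  0.1 -0.8] w 0.937 j [-0.47  0.36  1.68  0.    1.1   0.37]
top 3776
((521.3833618164062, -216.989501953125), (56.467987060546875, 56.01630401611328), 19.737363815307617) [ 0.52285741 -0.21629211  0.08670701]
handle 1757
((535.53955078125, -251.99432373046875), (53.04634475708008, 129.0524444580078), 19.243289947509766) [ 0.5502887  -0.28180445  0.0505716 ]
```

View pics/wrist20.png

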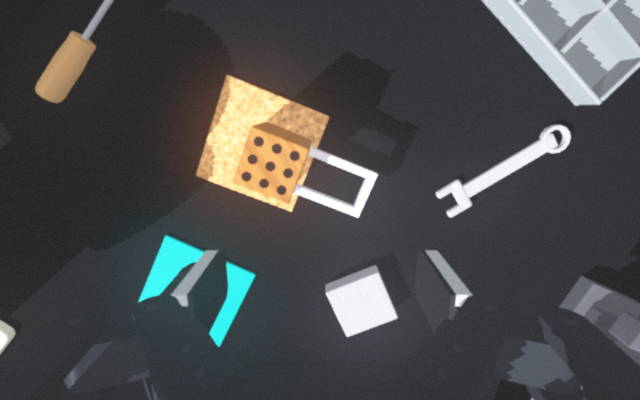

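Run:
```python
from h import *
f=np.load("pics/wrist20.npz");T=f["T"];c=optics.get_calibration("wrist");p=f["p"]
def at(u,v,z):
    r=T[:3,:3]@np.array([(u-c["cx"])/c["fx"],-(v-c["cy"])/c["fy"],-1]);k=(z-T[2,3])/r[2];return (T[:3,3]+k*r)[:2]
C=np.array([at(*q,.004) for q in [(228,75.5),(329,115),(293,211.5),(196.5,175)]]);print(C.round(4),C.mean(0),[np.linalg.norm(C[i]-C[i-1]).round(4) for i in range(4)])
go([.5214,-.217,.20],19.8)
```

```text
[[ 0.5481 -0.1221]
 [ 0.5895 -0.2305]
 [ 0.478  -0.2733]
 [ 0.4378 -0.1613]] [ 0.51335014 -0.19679005] [np.float64(0.117), np.float64(0.116), np.float64(0.1194), np.float64(0.119)]
t 22.65 tcp [ 0.5369 -0.257   0.2491] ytool_yaw -47.91 zt [ 0.004 -0.    -1.   ] F [-2.5  3.7 -1.3] w 0.998 j [-0.47  0.36  1.68  0.    1.1   0.37]
travel [ 0.0609 -0.1607  0.1962] dist 0.0652
turn -0.1881
```

Call:
step_arm(
  travel=[
    [0.02,-0.05,0],
    [0.04,-0.1,0],
    [0.06,-0.16,0],
    [0.06,-0.16,0],
    [0.06,-0.16,0],
    [0.06,-0.16,0],
    [0.06,-0.16,0],
    [0.06,-0.16,0],
  ],
  turn=[-0.023,-0.046,-0.069,-0.092,-0.115,-0.138,-0.161,-0.184],
  fingers=[1,1,1,1,1,1,1,1],
)

```text
t: 23.45
eef_pos: [0.5223, -0.2201, 0.2465]
ee_rot: [1.847, 2.54, 0.0]
force: [0.9, 0.2, -0.0]
gripper_width: 1.003
```

Call:
step_arm(
  travel=[
    [0,0,0],
    [0,0,0],
  ],
  turn=[-0.004,-0.004],
  fingers=[1,1],
)

```text
t: 23.65
eef_pos: [0.5223, -0.2202, 0.2461]
ee_rot: [1.826, 2.556, 0.0]
force: [-0.6, -0.1, 0.3]
gripper_width: 0.997
```

Run:
```python
from h import *
p,W,c,T=shot("wrist","wrist21")
V=W.reshape(-1,3)
m=np.all((V>[.4,-.33,.08])&(V<[.65,-.1,.096]),axis=1);B=V[m];r=cv2.minAreaRect((B[:,:2]*1000).astype(np.float32));print(r)
go([.5214,-.217,.05],19.8)
```

```text
((520.7554321289062, -216.3690185546875), (55.69108581542969, 56.40232849121094), 20.35038948059082)
t 23.7 tcp [ 0.5223 -0.2202  0.2459] ytool_yaw 18.89 zt [ 0.001 -0.    -1.   ] F [ 0.6 -0.5 -0.4] w 1.005 j [-0.42  0.32  1.75  0.    1.07 -0.75]
travel [1.370e-02 3.000e-04 7.836e-01] dist 0.1959
turn -0.0025
```

View pics/wrist21.png

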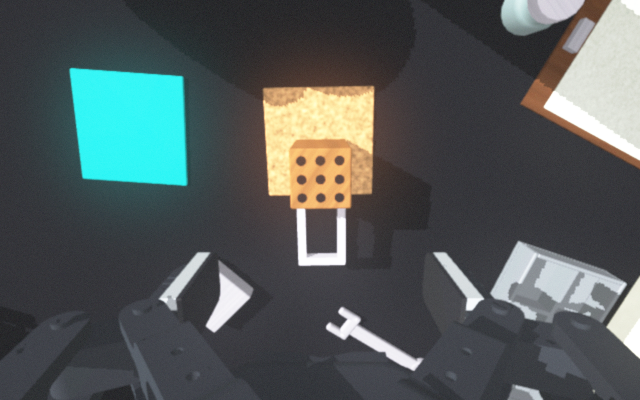

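Call:
step_arm(
  travel=[
    [0.014,0,0.12],
    [0.014,0,0.28],
    [0.014,0,0.44],
    [0.014,0,0.56],
    [0.014,0,0.68],
    [0.014,0,0.78],
    [0.014,0,0.784],
    [0.014,0,0.784],
  ],
  turn=[-0.003,-0.003,-0.003,-0.003,-0.003,-0.003,-0.003,-0.003],
  fingers=[1,1,1,1,1,1,1,1],
)

```text
t: 24.5
eef_pos: [0.5212, -0.217, 0.0494]
ee_rot: [-1.8, -2.574, 0.0]
force: [-0.4, 0.1, 0.7]
gripper_width: 0.996
```

Call:
step_arm(
  travel=[
    [0,0,0],
    [0,0,0],
    [0,0,0],
    [0,0,0],
    [0,0,0],
    [0,0,0],
    [0,0,0],
  ],
  turn=[0,0,0,0,0,0,0],
  fingers=[0.8,0.65,0.5,0.5,0.5,0.5,0.5],
  grip_force=40,
)

```text
t: 25.2
eef_pos: [0.5222, -0.2175, 0.051]
ee_rot: [1.797, 2.573, 0.001]
force: [-1.2, -0.5, 6.4]
gripper_width: 0.648
```

Run:
```python
from h import *
s=st();M=R.from_rotvec(s["ee_rot"]).as_matrix()
print((M.T@np.array([.513-.521,-.1965+.2167,0])/.25).round(4))
p,W,c,T=shot("wrist","wrist22")
```

```text
t 25.2 tcp [ 0.5222 -0.2175  0.051 ] ytool_yaw 20.14 zt [ 0.002 -0.001 -1.   ] F [-1.2 -0.5  6.4] w 0.648 j [-0.42  0.6   1.86 -0.    0.68 -0.77]
[ 0.0869 -0.0022 -0.0002]
```

View pics/wrist22.png

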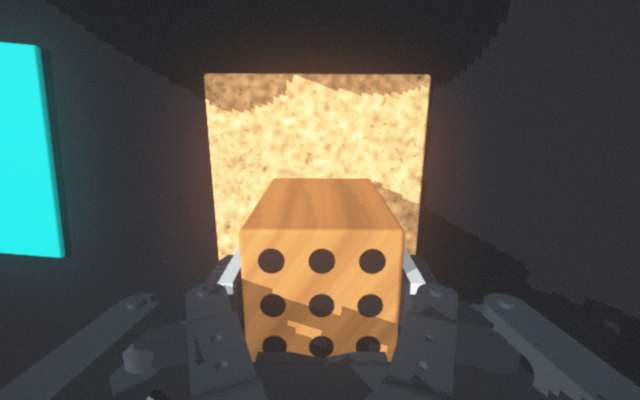

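Call:
step_arm(
  travel=[
    [0,0,-0.015],
    [0,0,-0.03],
    [0.03,-0.001,-0.03],
    [0.06,-0.002,-0.03],
    [0.087,-0.002,-0.03],
    [0.087,-0.002,-0.02],
    [0.087,-0.002,-0.01],
    [0.087,-0.002,-0.006],
  ],
  turn=[0,0,0,0,0,0,0,0],
  fingers=[0.5,0.5,0.5,0.5,0.5,0.5,0.5,0.5],
)

```text
t: 26.05
eef_pos: [0.5133, -0.1965, 0.051]
ee_rot: [-1.798, -2.575, -0.0]
force: [-5.3, 4.9, 15.7]
gripper_width: 0.651
```

Call:
step_arm(
  travel=[
    [0,0,0.002],
    [0,0,0.004],
    [0,0,0.004],
  ],
  turn=[0,0,0],
  fingers=[0.5,0.5,0.5],
)

```text
t: 26.35
eef_pos: [0.5133, -0.1966, 0.051]
ee_rot: [-1.798, -2.575, -0.0]
force: [-4.9, 4.5, 15.6]
gripper_width: 0.647
```

Run:
```python
from h import *
st()
p,W,c,T=shot("wrist","wrist23")
```

```text
t 26.35 tcp [ 0.5133 -0.1966  0.051 ] ytool_yaw 20.15 zt [-0.  0. -1.] F [-4.9  4.5 15.6] w 0.647 j [-0.39  0.59  1.89  0.    0.67 -0.74]
```

View pics/wrist23.png

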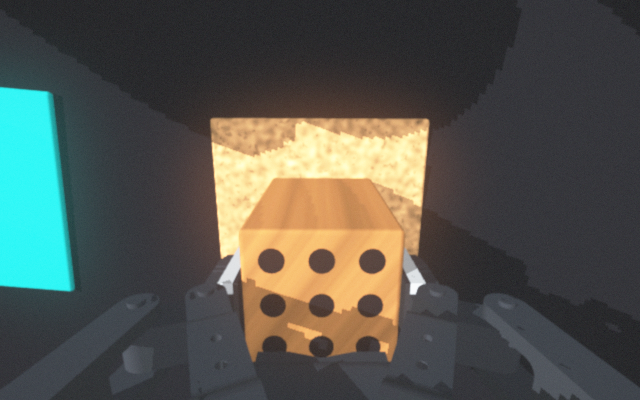

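Call:
step_arm(
  travel=[
    [0,0,-0.006],
    [0,0,-0.006],
    [0,0,-0.006],
    [0,0,-0.006],
    [0,0,-0.006],
    [0,0,-0.006],
    [0,0,-0.006],
  ],
  turn=[0,0,0,0,0,0,0],
  fingers=[0.5,0.7,0.85,1,1,1,1],
)

```text
t: 27.1
eef_pos: [0.5133, -0.1968, 0.0513]
ee_rot: [-1.798, -2.576, 0.0]
force: [-0.9, 1.0, 0.4]
gripper_width: 1.0
```

Call:
step_arm(
  travel=[
    [0,0,-0.06],
    [0,0,-0.18],
    [0,0,-0.32],
    [0,0,-0.48],
    [0,0,-0.64],
    [-0.15,0,-0.78],
    [-0.25,0,-0.78],
    [-0.25,0,-0.78],
  ],
  turn=[0,0,0,0,0,0,0,0],
  fingers=[1,1,1,1,1,1,1,1],
)

```text
t: 27.9
eef_pos: [0.5365, -0.2582, 0.2494]
ee_rot: [1.797, 2.569, 0.001]
force: [0.6, 0.6, -1.1]
gripper_width: 1.0
```

Run:
```python
from h import *
st()
p,W,c,T=shot("wrist","wrist24")
V=W.reshape(-1,3);P=p.reshape(-1,3).astype(int)
m=np.all((V>[.4,-.33,.08])&(V<[.65,-.1,.096]),axis=1);B=V[m];print("top",cv2.minAreaRect((B[:,:2]*1000).astype(np.float32)),np.percentile(B[:,2],[2,50,98]))
o=np.array([.513,-.1965]);m=np.all((V>[.4,-.3,.0])&(V<[.62,-.1,.009]),axis=1)&(P[:,0]-P[:,2]>40);B=V[m]
print("mat",cv2.minAreaRect((B[:,:2]*1000).astype(np.float32)))
p,W,c,T=shot("scene","s24")
for q in ["jar","graver","steel_block","spanner","hammer"]:
    for r in finder.trace(q,"scene")[:1]:
        X=W[r["region"]];X=X[~np.isnan(X[:,0])];print(q,round(r["conf"],2),np.percentile(X,3,axis=0).round(3),np.percentile(X,97,axis=0).round(3))
```

```text
t 27.9 tcp [ 0.5365 -0.2582  0.2494] ytool_yaw 20.06 zt [ 0.005 -0.003 -1.   ] F [ 0.6  0.6 -1.1] w 1.0 j [-0.47  0.36  1.69 -0.    1.09 -0.82]
top ((513.6348876953125, -195.56362915039062), (55.97412872314453, 56.0933952331543), 19.789390563964844) [0.08492401 0.08672441 0.08838348]
mat ((511.90106201171875, -196.07742309570312), (121.53655242919922, 120.70933532714844), 20.148162841796875)
jar 0.84 [ 0.649 -0.02   0.005] [0.69  0.021 0.062]
graver 0.68 [ 0.412 -0.003  0.006] [0.542 0.02  0.027]
spanner 0.6 [ 0.61  -0.453 -0.002] [ 0.753 -0.388  0.01 ]
hammer 0.97 [0.47  0.376 0.002] [0.65  0.487 0.028]
```

View pics/wrist24.png

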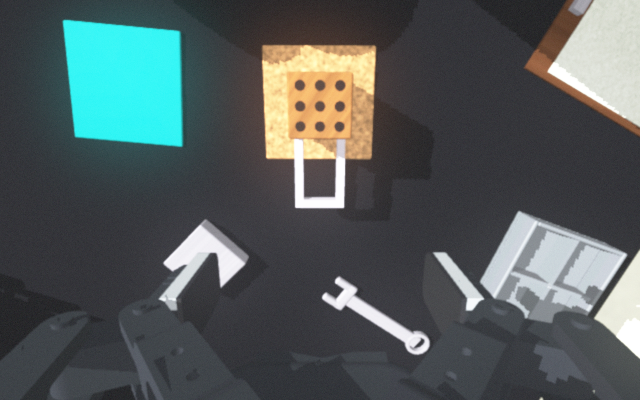

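View pics/s24.png

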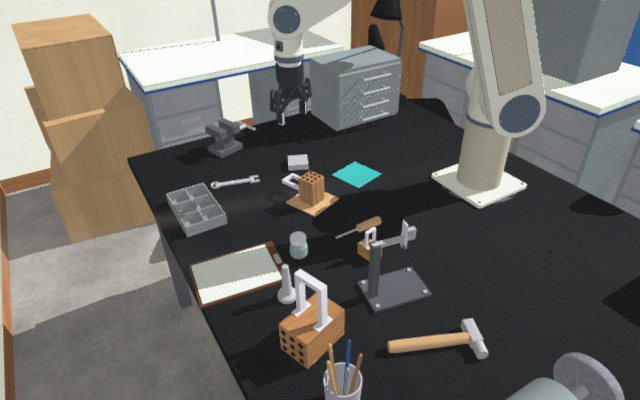

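Wrist view: the block stands upright with nine holes showing at (320,106). Its centre is within about 2 mm of the cork mat's centre. The bystanders are where they were and the gripper is clear.

```bash
python3 -c "
from station import job
print(job.sign_off())"
```

```text
the job is handed in; nothing more can be done
None
```

The block now stands upright, holes up, in the middle of the cork mat, and the job was handed in at about 28 s.

- **Unhooking:** I gripped the handle's legs, pushed the bar about 17 mm against the keeper, lifted it 26 mm and drew it off past the tip.
- **Laying down:** I laid the block on its side on the cork mat and let go.
- **First try at uprighting failed:** I gripped the legs again and tried to pivot the block, but the pads held it rigid and it only lifted. I set it back on its side on the mat and let go again.
- **Standing it up:** I tipped it up with the jaws loosely straddling the cross bar. Then I took it by the wooden body and moved it about 22 mm to the mat's middle.

**Last checks:**
- **Position:** The block's centre measures (0.514, -0.196). The mat's centre measures (0.512, -0.196) to (0.513, -0.197), so they agree within about 2 mm.
- **Upright:** The top face is level, measured at 87 mm (expected 88), with all nine holes facing up.
- **Bystanders:** The jar, spanner and graver measure where they did before, within the noise. The hammer matches a first reading that the finder had labelled "stand". The finder missed the steel block in the last picture, and I compared it and the ring stick only by eye; both look unmoved.
- **Gripper:** It is clear of everything.

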